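# Clear the impact tester's catch block

## Robot

A 6-joint arm with a two-finger parallel gripper is mounted at the origin on the work surface. World frame = base frame: x ahead of the robot, y to its left, z up, the work surface at z = 0. Lengths are in m, angles in rad, forces in N, time in s.
With the tool pointing down it reaches from about 0.35 to 0.975 m from the base axis. Payload 4.9 kg.
Tool frame: the origin (TCP) lies on the centre line of the jaws, within the pads' length; the fingertips stand ctrl.tcp_to_tips ahead of it and the grasp point (between the pads) lies 3 mm ahead of it (ctrl.tcp_to_tips is the distance from the TCP to the fingertips, in m); z points along the fingers, y is the direction in which the jaws open and shut (so a half turn about z gives the same grasp; the last joint's range is limited). The gripper opens to 85 mm and grips with 20 to 120 N. Pads are 22 mm wide; open, the fingers measure 114 mm over their backs; the gripper's body (76 mm by 85 mm) begins 54 mm behind the grasp point. The pads swing forward as they close: fully open they stand 13 mm farther back than shut.
Start: joints at [-1.384, 0.053, 1.613, -0, 1.476, -0.119], TCP at [0.188, -0.596, 0.221] pointing down, gripper open.
Joint ranges: [-3.01, 3.01], [-1.01, 2.22], [0.06, 2.58], [-1.02, 4.17], [0.09, 2.62], [-3.14, 3.14]. Speed limits (rad/s): [2.57, 2.57, 3.14, 3.14, 3.14, 3.14].

## Interface

Orientations are given as a rotation vector (axis times angle).
In Python, from station import ctrl, vision gives the robot as it stands.
- The arm moves only by the tool jog_arm, never from a script. Its argument "deltas" is a list of rows, each a list of 7 numbers: the turn, a rotation vector about the tool's x, y, z in rad, then the shift along the tool's x, y, z in cm, then the opening, from 0 (shut) to 1 (fully open). A call has 1 to 12 rows; each row shifts and turns the commanded pose from where the row before left it, along the tool's axes as they then stand; what a row does not reach is not made up. A row lasts 1/12 s, in which the tool goes at most 41.7 mm and 7.16 degrees, less where a joint would pass 70% of its speed; a pose out of reach is approached as far as the arm can. A call with a gripper value outside its range is refused whole. The fingers move at their own pace and stop on an object; "grip_force" is the grip in N (left out, the last holds). Time passes only in rows, so rows that do not move let the fingers close. It gives the time, the measured TCP pose, the force and the opening at its end, in the units of the state.
- ctrl.get_obs(): the state, without advancing time (a new reading comes with each control period).
- vision.get_image(name): name is "side" or "top" or "wrist"; returns (picture, depth): 420x560x3 uint8, red, green, blue; 420x560 float32, m along the optical axis (not along the pixel's ray), 0 where there is no reading.
- vision.calibration(name): a dict with "fx", "fy", "cx", "cy" (pixels), "dist" ([k1, k2, p1, p2, k3] as OpenCV has them; the pictures are not rectified), "rvec" (rotation vector, rad) and "tvec" (3), from world to camera coordinates, as OpenCV has them; the wrist camera has in their place "hand_eye" (4x4, takes a point from camera to tool coordinates, whose origin is the TCP and whose axes are the flange's). Camera axes: x right, y down, z forward; pixel columns grow to the right and rows downward; lengths in m; the calibration is good to about 2 mm. A picture is of the moment at which its call begins: read the wrist's pose just before it. calibration takes no time and is no camera call.
- ctrl.finish_job(): hands the job in, once; it reports no verdict.
The state is a dict: "t": time; "q": joint angles; "dq": joint speeds; "effort": joint torques, N m; "tool_pos": TCP position; "tool_rot": TCP orientation; "contact_force": force on the tool from outside, world axes, zero at the start; "wrist_torque": the same for the moment, N m; "opening": finger opening in m.
Only numpy, scipy, OpenCV 4.12 (cv2) and the standard library are available. Lean on these libraries where they do the work, as an engineer would, in place of code of your own. Each camera call takes 0.05 s, during which the arm holds its last target. There are 200 camera calls.

## Task

First throw the red isolator lever fully over to off. Then draw the hooked pick up out of its holder and, with its hook and never with the fingers, drag every broken test-bar half that is stuck in the narrow channels of the blue catch block out onto the apron. Finish by standing the pick back in its holder and laying all the bar halves in the grey tray, disturbing nothing else on the bench.

Things in the scene. Friction and masses are not known exactly. Their poses are not given: they have to be found in the camera images.
- block: Fixed blue catch block on a dark steel base plate. Origin: underside, mid-row; +x points away from the channel mouths, y along the row, z up. Plate 12 mm thick, x -165 to +60, y -140 to +140 mm; its front (x -165 to -50) is a bare apron. Blue body x -50 to +60, y -105 to +105 mm, top z 38 mm (z 54 behind x +12), cut by five narrow channels along x (see block_mouth) at y -80, -40, 0, +40, +80 mm.
- block_mouth (a point): Point at block x -50, y 0, z 12 mm: front face, channel-floor level. Each channel is 15 mm wide, open in front and, from block x -50 to +12 mm (where it is 26 mm deep), on top; blind end wall at x +45 mm.
- block_strap (a point): Middle of the top of the yellow strap (block x +36, z 64 mm). It bridges the channels over x +12 to +60 mm, underside at z 54 mm. Beneath it the channel floor has a step 5 mm high (x +24 to +45 mm) that stops bars, so a hook tip always finds room behind a bar, above the step.
- holder: Fixed red upright holder, open on top, rim at z 65 mm. Origin on its underside, below the pick's shaft; +x is the way the pick's foot points. Inside x -20 to +56, y -8 to +8 mm, walls 6 mm, floor z 5 mm; an inner ledge (x -20 to +31, top z 17 mm) carries the pick's foot, the tip hangs beyond it. The standing pick's origin is 5 mm above the holder's, axes alike.
- pick: Loose hooked pick, 90 g, standing in the holder at the start. Origin on the shaft's axis at the height of the tip's lower end; z up the shaft, +x the way the foot points. Orange square handle 16 x 16 mm, z 70 to 170 mm; shaft 8 mm thick, z 16 to 72; level foot 7 mm wide, x -8 to +48, z 12 to 18; down-turned tip x 42 to 48, 7 mm wide, z 0 to 14 mm.
- pick_tip (a point): Middle of the lower end of the pick's down-turned tip, 45 mm along the pick's +x from its origin.
- tray: Loose grey open collecting tray, 450 g, 160 (x) x 120 (y) x 28 mm high, walls and floor 4 mm. Origin: centre of its underside.
- isolator (a joint): Red toggle lever of the isolator switch: 0 = on (leaning towards -x of its box), 1.0 = off (leaning over to +x). Radians; starts near 0, stays where left.
- isolator_tip (a point): Tip of the red lever arm, 80 mm from its pivot.
- isolator_base: Fixed grey box carrying the lever; origin under its centre; +x is the direction in which the lever swings to off.
- steel_bar: Loose bright grey steel half of a broken test bar, 28 (x) x 11 (y) x 12 mm (z), 10 to 45 g, origin at the centre of its underside. May be absent. At the start it lies in one of the block's channels, lengthwise, partly under the strap.
- brass_bar: Loose yellow brass half of a broken test bar, 28 (x) x 11 (y) x 12 mm (z), 10 to 45 g, origin at the centre of its underside. May be absent. At the start it lies in one of the block's channels, lengthwise, partly under the strap.
- copper_bar: Loose reddish copper half of a broken test bar, 28 (x) x 11 (y) x 12 mm (z), 10 to 45 g, origin at the centre of its underside. May be absent. At the start it lies in one of the block's channels, lengthwise, partly under the strap.
- white_bar: Loose white plastic half of a broken test bar, 28 (x) x 11 (y) x 12 mm (z), 10 to 45 g, origin at the centre of its underside. May be absent. At the start it lies in one of the block's channels, lengthwise, partly under the strap.
- green_bar: Loose green plastic half of a broken test bar, 28 (x) x 11 (y) x 12 mm (z), 10 to 45 g, origin at the centre of its underside. May be absent. At the start it lies in one of the block's channels, lengthwise, partly under the strap.
- jar: Bystander, leave it alone: loose amber screw-top jar 56 mm diameter, 75 mm tall; origin at the centre of its underside (tools: near the middle).
- wrench: Bystander, leave it alone: loose 150 mm open wrench lying flat; origin at the centre of its underside (tools: near the middle).
- screwdriver: Bystander, leave it alone: loose 180 mm screwdriver lying flat; origin at the centre of its underside (tools: near the middle).
- test_disc: Bystander, leave it alone: loose steel hardness disc 60 mm diameter, 12 mm thick; origin at the centre of its underside (tools: near the middle).
- oil: Bystander, leave it alone: loose white oil bottle 50 mm diameter, 120 mm tall; origin at the centre of its underside (tools: near the middle).
- gauge_case: Bystander, leave it alone: loose black gauge case 110 x 70 x 30 mm; origin at the centre of its underside (tools: near the middle).
Not all that is in view belongs to the job. Leave any green look-alike of the isolator_base alone.

How it is judged:
By the outcome, as a careful person would: the job done as asked, in the order asked, and still so for the second after the job is handed in, with the robot touching nothing.
Of steel_bar, brass_bar, copper_bar, white_bar, green_bar only 3 to 5 are there at a start; the rules pass over those that are not, and their reading is None.
At some moment in a run one of steel_bar, brass_bar, copper_bar, white_bar, green_bar, tray may be knocked a few centimetres aside while the robot is not near it.
It also fails if it takes over 210 s, if anything falls off the work surface, if the arm or the gripper's body presses on something with over 40 N, if the wrist force passes 120 N, or if a joint passes its speed limit or range.

## Working session

There is one attempt and no reset: what is moved stays moved. The work goes in short steps, Python scripts to look and compute and a tool call to move; the robot and the scene stay as the last step left them, time stands still between calls to the robot, and variables do not carry over. Pictures are saved under pics/ and viewed, about 12 in all and at most 16, crops included, and the job is handed in when it is done.

Besides the shell and the picture viewer there is one more tool, called after "Request:" as name([rows], argument=value, ...), one row to a line, values as JSON. jog_arm: Moves the arm, as the interface text tells. Its arguments: {"type":"object","properties":{"deltas":{"type":"array"},"grip_force":{"type":"number"}},"required":["deltas"]}

```bash
ls; mkdir -p pics
cat > h.py <<'E'
import numpy as np, cv2
from station import ctrl, vision
from scipy.spatial.transform import Rotation as R
def pose(n):
    c=vision.calibration(n)
    K=np.array([[c['fx'],0,c['cx']],[0,c['fy'],c['cy']],[0,0,1.]]);d=np.array(c['dist'],float)
    if 'hand_eye' in c:
        o=ctrl.get_obs();T=np.eye(4);T[:3,:3]=R.from_rotvec(o['tool_rot']).as_matrix();T[:3,3]=o['tool_pos']
        T=T@np.array(c['hand_eye']);return K,d,T[:3,:3],T[:3,3]
    r=cv2.Rodrigues(np.array(c['rvec'],float))[0];return K,d,r.T,-r.T@np.array(c['tvec'],float).ravel()
def snap(n,save=None,crop=None,scale=1):
    P=pose(n);im,dep=vision.get_image(n)
    if save:
        a=im[:,:,::-1]
        if crop: a=a[crop[1]:crop[3],crop[0]:crop[2]]
        cv2.imwrite('pics/'+save,cv2.resize(a,None,fx=scale,fy=scale))
    return im,dep,P
def ray(P,px,z):
    K,d,Rw,c=P;px=np.array(px,float).reshape(-1,1,2)
    u=cv2.undistortPoints(px,K,d).reshape(-1,2)
    v=np.c_[u,np.ones(len(u))]@Rw.T
    return c+v*((z-c[2])/v[:,2])[:,None]
def dpts(P,px,dep):
    K,d,Rw,c=P;px=np.array(px,float).reshape(-1,1,2)
    u=cv2.undistortPoints(px,K,d).reshape(-1,2)
    q=px.reshape(-1,2).astype(int);z=dep[q[:,1],q[:,0]]
    return c+(np.c_[u,np.ones(len(u))]*z[:,None])@Rw.T
def proj(P,X):
    K,d,Rw,c=P
    return cv2.projectPoints(np.array(X,float).reshape(-1,3),cv2.Rodrigues(Rw.T)[0],-Rw.T@c,K,d)[0].reshape(-1,2)
E
python3 - <<'E'
from h import *
for n in('top','side'):
    im,dep,P=snap(n,n+'0.png',scale=1.42);np.savez(n+'0.npz',im=im,dep=dep);print(n,P[3],P[2][:,2])
o=ctrl.get_obs();print(o,ctrl.tcp_to_tips);print(vision.calibration('wrist')['hand_eye'])
E
```

```text
pics
top [ 0.29843826 -0.08394313  1.5564959 ] [ 0.18791304 -0.02374504 -0.9818986 ]
side [0.06187476 0.84132268 1.08883755] [ 0.35570405 -0.64322025 -0.67804302]
{'t': 0.1, 'q': array([-1.38399084e+00,  5.32757971e-02,  1.61416023e+00,  3.10271087e-06,
        1.47599597e+00, -1.19016344e-01]), 'dq': array([ 0.00051979, -0.00139528, -0.00248169,  0.00192984, -0.00073571,
       -0.00154124]), 'effort': array([ 1.26475356e-03, -3.94902885e+01, -3.71360707e+01, -4.71829730e-05,
        3.90198897e-03, -9.36808220e-06]), 'tool_pos': array([ 0.18805562, -0.59542587,  0.21969319]), 'tool_rot': array([-3.10311933e+00, -4.78233481e-01,  9.30074359e-05]), 'contact_force': array([-1.22696725,  0.52752922, -0.83698755]), 'wrist_torque': array([ 0.00987535, -0.00180758,  0.06087841]), 'opening': 0.08516185220510104} 0.022
[[ 6.73791136e-04 -9.65925037e-01 -2.58821114e-01  6.47680553e-02]
 [ 9.99999740e-01  7.17312673e-04 -7.37162012e-05  6.30369706e-06]
 [ 2.56859989e-04 -2.58820997e-01  9.65925269e-01 -1.53406646e-01]
 [ 0.00000000e+00  0.00000000e+00  0.00000000e+00  1.00000000e+00]]
```

View pics/top0.png

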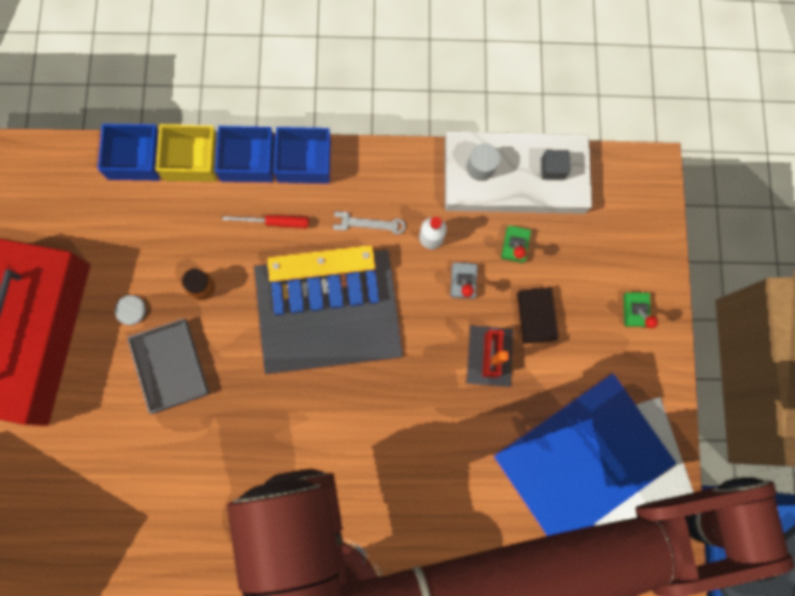

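View pics/side0.png

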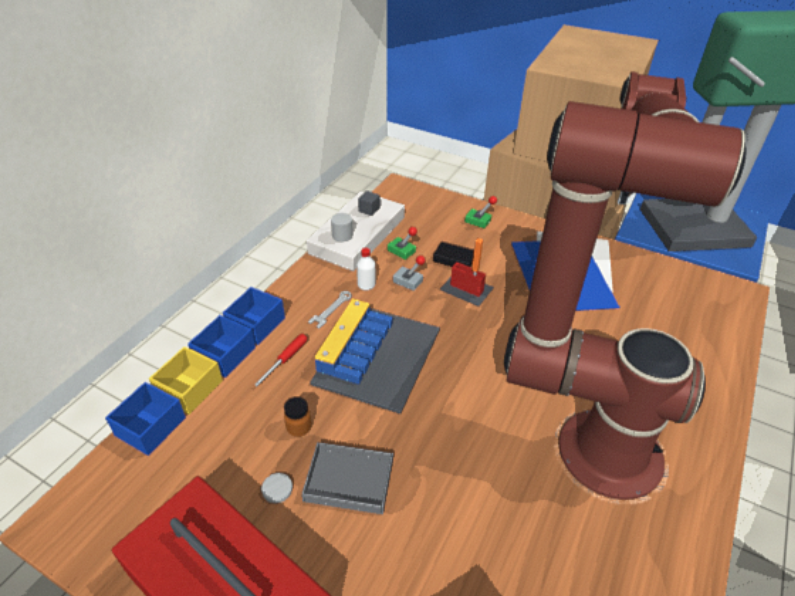

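The top view shows the block at px ~(330,310), the tray at (172,365), the holder at (490,355), the grey isolator at (465,280) with its knob towards the robot, and the green decoys at (516,243) and (638,310). The side view agrees. Next I'll turn these into coordinates.

Run:
```python
from h import *
P=pose('top');f=np.load('top0.npz');im,dep=f['im'],f['dep']
s=1.42
print('plate',ray(P,np.array([[255,267],[387,250],[403,355],[265,372]])/s,.012).round(3).tolist())
hsv=cv2.cvtColor(im,cv2.COLOR_RGB2HSV)
def mask(lo,hi,box):
    m=cv2.inRange(hsv,np.array(lo),np.array(hi));z=np.zeros_like(m);a,b,c,d=[int(v/s) for v in box];z[b:d,a:c]=m[b:d,a:c]
    k=max(cv2.findContours(z,0,2)[0],key=cv2.contourArea);return k
def rep(n,k,z):
    b=cv2.boxPoints(cv2.minAreaRect(k));X=ray(P,b,z);c=X.mean(0);e=X[1]-X[0];g=X[2]-X[1]
    M=np.zeros(im.shape[:2],np.uint8);cv2.drawContours(M,[k],-1,255,-1);v,u=np.nonzero(M)
    D=dpts(P,np.c_[u,v],dep)
    print(n,c.round(3),np.linalg.norm(e).round(3),np.linalg.norm(g).round(3),np.degrees(np.arctan2(e[1],e[0])).round(1),'depth',np.median(D,0).round(3),D[:,2].max().round(3))
rep('strap',mask([20,120,120],[35,255,255],(250,230,400,290)),.064)
rep('tray',mask([0,0,40],[179,60,140],(120,310,225,415)),.028)
rep('isobase',mask([0,0,70],[179,60,200],(440,255,485,305)),.03)
rep('knob',mask([0,150,100],[8,255,255],(440,255,485,305)),.08)
rep('holder',mask([0,150,70],[8,255,255],(465,320,520,390)),.065)
rep('handle',mask([8,150,150],[18,255,255],(465,320,520,390)),.175)
rep('holderbase',mask([0,0,30],[179,80,110],(460,320,520,390)),.01)
```

```text
plate [[0.649, 0.159, 0.012], [0.69, -0.112, 0.012], [0.472, -0.147, 0.012], [0.433, 0.129, 0.012]]
strap [0.647 0.021 0.064] 0.215 0.052 -82.0 depth [0.648 0.022 0.063] 1.556
tray [0.442 0.321 0.028] 0.121 0.159 -71.5 depth [0.443 0.327 0.005] 1.556
isobase [ 0.627 -0.269  0.03 ] 0.05 0.068 -88.9 depth [ 0.634 -0.263  0.026] 1.556
knob [ 0.595 -0.27   0.08 ] 0.017 0.023 -89.0 depth [ 0.59  -0.266  0.104] 0.109
holder [ 0.473 -0.321  0.065] 0.039 0.092 -89.1 depth [ 0.482 -0.32   0.054] 1.556
handle [ 0.459 -0.3    0.175] 0.097 0.124 -89.1 depth [ 0.538 -0.303  0.   ] 0.009
holderbase [ 0.474 -0.323  0.01 ] 0.116 0.085 -4.0 depth [ 0.455 -0.301  0.003] 1.556
```

Request:
jog_arm([
  [0,0,0.102,0,0,-2.7,1],
  [0,0,0.102,0,0,-2.7,1],
  [0,0,0.101,0,0,-2.7,1],
  [0,0,0,2.6,-2.0,0,0],
  [0,0,0,2.6,-2.0,0,0],
  [0,0,0,2.6,-2.0,0,0],
  [0,0,0,2.6,-2.0,0,0],
  [0,0,0,2.6,-2.0,0,0],
  [0,0,0,2.6,-2.0,0,0],
  [0,0,0,2.6,-2.0,0,0],
  [0,0,0,2.6,-2.0,0,0],
  [0,0,0,2.6,-2.0,0,0],
], grip_force=30)

```text
t: 1.1
tool_pos: [0.4229, -0.4144, 0.3012]
tool_rot: [-3.141, -0.001, 0.001]
contact_force: [0.3, -0.4, -0.0]
opening: -0.0001
```

Request:
jog_arm([
  [0,0,0,2.6,-2.0,0,0],
  [0,0,0,2.6,-2.0,0,0],
  [0,0,0,2.6,-2.0,0,0],
  [0,0,0,2.6,-2.0,0,0],
  [0,0,0,2.6,-2.0,0,0],
  [0,0,0,0,0,0,0],
  [0,0,0,0,0,0,0],
  [0,0,0,0,0,0,0],
])

```text
t: 1.77
tool_pos: [0.5515, -0.3158, 0.3012]
tool_rot: [-3.141, -0.002, 0.002]
contact_force: [0.6, -0.5, 0.0]
opening: 0.0004
```

Run:
```python
from h import *
im,dep,P=snap('wrist','w1.png',scale=1.42);np.savez('w1.npz',im=im,dep=dep)
print(ctrl.get_obs()['tool_pos'],P[3],P[0][0,0])
```

```text
[ 0.55120443 -0.31621173  0.30138944] [ 0.61651986 -0.31600825  0.45454018] 369.18503360144024
```

View pics/w1.png

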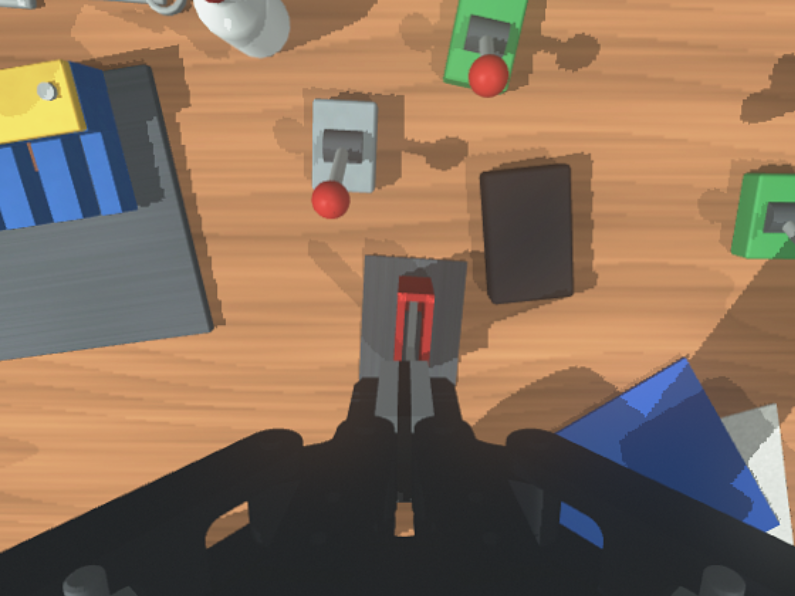

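The close view shows the grey isolator box with corners about (314,98)–(374,190) and its knob at (330,200). It also shows the holder slot at (414,320), in the centre.

Run:
```python
from h import *
f=np.load('w1.npz');im,dep=f['im'],f['dep'];P=pose('wrist');s=1.42
q=lambda L:np.array(L)/s
for n,L in dict(box=[[318,103],[372,105],[370,186],[317,184]],knob=[[330,200]],pivot=[[342,147]],lever=[[337,170]],holdtop=[[401,298],[430,298],[400,350],[430,350]],hbase=[[370,265],[460,268],[368,350]],plate=[[150,70],[205,325]],case=[[490,180],[562,290]]).items():
    print(n,dpts(P,q(L),dep).round(3).tolist())
print('boxcorner z.05',ray(P,q([[314,98],[376,101],[374,190],[313,188]]),.035).round(3).tolist())
print('holder rim',ray(P,q([[398,293],[434,293],[396,360],[433,360]]),.065).round(3).tolist())
```

```text
box [[0.659, -0.25, 0.026], [0.657, -0.292, 0.025], [0.596, -0.289, 0.024], [0.598, -0.247, 0.025]]
knob [[0.591, -0.268, 0.106]]
pivot [[0.626, -0.269, 0.038]]
lever [[0.609, -0.268, 0.067]]
holdtop [[0.513, -0.314, 0.065], [0.513, -0.337, 0.065], [0.471, -0.313, 0.065], [0.471, -0.337, 0.065]]
hbase [[0.527, -0.287, 0.004], [0.525, -0.366, 0.004], [0.448, -0.284, 0.003]]
plate [[0.686, -0.113, 0.004], [0.475, -0.14, 0.013]]
case [[0.601, -0.384, 0.03], [0.511, -0.449, 0.03]]
boxcorner z.05 [[0.661, -0.249, 0.035], [0.659, -0.295, 0.035], [0.593, -0.293, 0.035], [0.595, -0.245, 0.035]]
holder rim [[0.517, -0.312, 0.065], [0.518, -0.34, 0.065], [0.463, -0.31, 0.065], [0.463, -0.34, 0.065]]
```

Request:
jog_arm([
  [0,0,0,0,-2.4,0,0],
  [0,0,0,0,-2.3,0,0],
  [0,0,0,0,0,3.2,0],
  [0,0,0,0,0,3.2,0],
  [0,0,0,0,0,3.2,0],
  [0,0,0,0,0,3.2,0],
  [0,0,0,0,0,3.2,0],
  [0,0,0,0,0,3.2,0],
  [0,0,0,0,0,0,0],
  [0,0,0,1,0,0,0],
  [0,0,0,1,0,0,0],
  [0,0,0,1,0,0,0],
])

```text
t: 2.82
tool_pos: [0.5845, -0.2702, 0.1135]
tool_rot: [3.139, 0.0, 0.008]
contact_force: [-0.5, -0.3, -0.1]
opening: -0.0002
```

Request:
jog_arm([
  [0,0,0,1,0,0,0],
  [0,0,0,1,0,0,0],
  [0,0,0,1,0,0,0],
  [0,0,0,1,0,0,0],
  [0,0,0,1,0,0,0],
  [0,0,0,1,0,0,0],
  [0,0,0,0,0,0,0],
])

```text
t: 3.4
tool_pos: [0.6437, -0.2685, 0.1098]
tool_rot: [3.141, 0.003, 0.001]
contact_force: [-0.6, 0.1, -0.2]
opening: 0.0003
```

Request:
jog_arm([
  [0,0,0,0.4,0,0,0],
  [0,0,0,0.4,0,0,0],
  [0,0,0,0.2,0,0,0],
  [0,0,0,0,0,0,0],
])

```text
t: 3.73
tool_pos: [0.6521, -0.2686, 0.1098]
tool_rot: [-3.142, -0.001, -0.0]
contact_force: [0.6, -0.0, 0.2]
opening: 0.0003
```

Run:
```python
from h import *
im,dep,P=snap('side','s1.png',crop=(250,140,370,260),scale=4)
print(ctrl.get_obs())
```

```text
{'t': 3.7833, 'q': array([-4.96315404e-01,  3.18872016e-01,  1.50104331e+00, -4.37088671e-05,
        1.32180493e+00,  1.07374704e+00]), 'dq': array([-1.65657342e-03, -6.34022962e-03,  6.50326667e-03, -1.32192633e-03,
        9.98748322e-05, -2.55513870e-03]), 'effort': array([ 9.61925369e-02, -4.87992525e+01, -3.52623796e+01,  1.01611411e-02,
       -1.38402457e-02,  3.98920878e-03]), 'tool_pos': array([ 0.65184804, -0.26862666,  0.10978828]), 'tool_rot': array([-3.14156886e+00, -1.16970135e-03,  2.07931398e-04]), 'contact_force': array([-0.07435737, -0.54125251,  0.23288001]), 'wrist_torque': array([ 0.07142054, -0.01319411, -0.03905337]), 'opening': -9.92640553595593e-05}
```

View pics/s1.png

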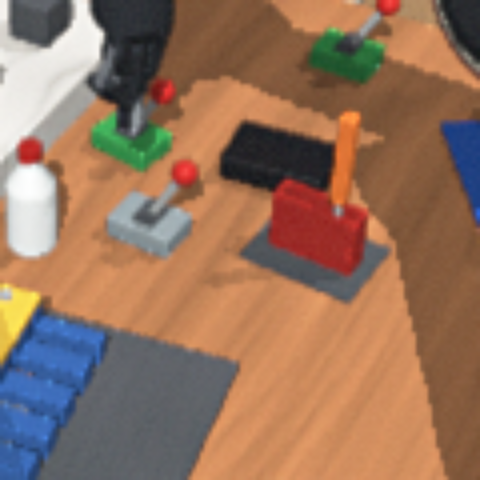

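Run:
```python
from h import *
S=pose('side')
pr=lambda X:((proj(S,X)-[250,140])*4).round().tolist()
t=ctrl.get_obs()['tool_pos']
print('tips now',pr(t-[0,0,.022]),'knob(.59)',pr([.591,-.268,.1]),'knob(.665)',pr([.665,-.269,.1]),'base',pr([.627,-.27,0]),'boxes',pr([[.66,-.25,.025],[.596,-.25,.025]]))
im,dep,P=snap('wrist','w2.png',scale=1.2);
print(proj(P,t+np.array([0,0,-.022]))*1.2)
f=np.load('side0.npz');print('side0 knob depth',dpts(S,[[(420)/1.42,260/1.42]],f['dep']))
```

```text
tips now [[125.0, 153.0]] knob(.59) [[182.0, 163.0]] knob(.665) [[113.0, 138.0]] base [[146.0, 230.0]] boxes [[107.0, 211.0], [165.0, 233.0]]
[[340.65570965 295.07047317]]
side0 knob depth [[ 0.58536724 -0.2599678   0.09684467]]
```

View pics/w2.png

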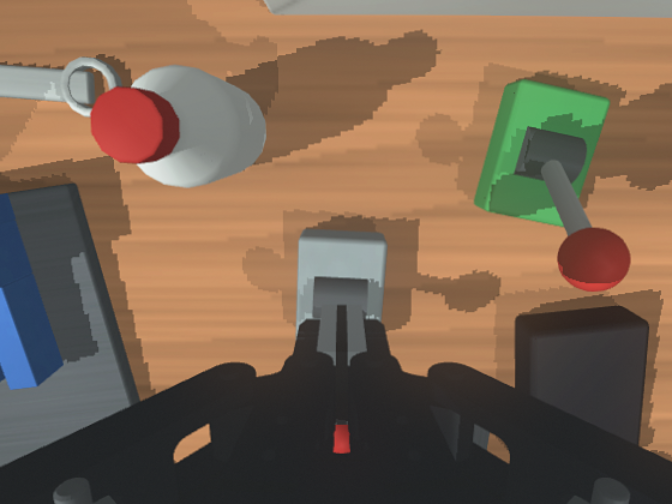

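Run:
```python
from h import *
im,dep,P=snap('wrist')
q=[[320,325],[354,325],[342,350],[342,437],[320,350],[342,270],[341,315]]
print(np.c_[dpts(P,np.array(q)/1.2,dep).round(3)])
im,dep,S=snap('side')
q=np.array([[105,85],[120,105],[130,122],[137,125],[127,110],[163,92],[185,172],[165,200]])/4+[250,140]
print(dpts(S,q,dep).round(3))
```

```text
[[ 0.658 -0.262  0.132]
 [ 0.662 -0.273  0.141]
 [ 0.662 -0.269  0.157]
 [ 0.596 -0.269  0.106]
 [ 0.662 -0.263  0.157]
 [ 0.643 -0.269  0.025]
 [ 0.662 -0.269  0.133]]
[[ 0.642 -0.21   0.208]
 [ 0.641 -0.236  0.17 ]
 [ 0.641 -0.257  0.136]
 [ 0.637 -0.264  0.129]
 [ 0.644 -0.256  0.15 ]
 [ 0.661 -0.363  0.096]
 [ 0.582 -0.256  0.101]
 [ 0.606 -0.266  0.05 ]]
```

Run:
```python
from h import *
for n in('side','wrist'):
    im,dep,P=snap(n)
    v,u=np.mgrid[0:420,0:560];D=dpts(P,np.c_[u.ravel(),v.ravel()],dep)
    m=(abs(D[:,0]-.652)<.025)&(abs(D[:,1]+.2686)<.02)&(D[:,2]>.05)&(D[:,2]<.25)
    d=D[m];i=np.argsort(d[:,2])[:300:20];print(n,m.sum());print(d[i].round(3))
o=ctrl.get_obs();print(o['tool_pos'],o['tool_rot'],o['q'])
```

```text
side 145
[[ 0.65  -0.263  0.122]
 [ 0.654 -0.255  0.14 ]
 [ 0.643 -0.264  0.152]
 [ 0.636 -0.258  0.172]
 [ 0.646 -0.254  0.189]
 [ 0.634 -0.26   0.203]
 [ 0.638 -0.275  0.218]
 [ 0.629 -0.25   0.228]]
wrist 23005
[[ 0.662 -0.267  0.124]
 [ 0.662 -0.268  0.125]
 [ 0.662 -0.274  0.126]
 [ 0.662 -0.273  0.127]
 [ 0.662 -0.27   0.127]
 [ 0.658 -0.26   0.127]
 [ 0.662 -0.272  0.128]
 [ 0.662 -0.264  0.128]
 [ 0.658 -0.279  0.128]
 [ 0.662 -0.27   0.129]
 [ 0.658 -0.277  0.129]
 [ 0.658 -0.257  0.129]
 [ 0.658 -0.277  0.13 ]
 [ 0.658 -0.256  0.13 ]
 [ 0.658 -0.26   0.13 ]]
[ 0.65168456 -0.26865629  0.10984717] [-3.14155618e+00 -8.84710581e-04  7.81183471e-05] [-4.96484574e-01  3.18467991e-01  1.50143867e+00  8.51638189e-06
  1.32174704e+00  1.07374642e+00]
```

The lever did not move: both cameras put the real fingertips at z≈0.122 while the reported TCP is at 0.110. So the tips stand about 34 mm higher than the stated offset implies. I'll back off, go lower and recheck.

Request:
jog_arm([
  [0,0,0,0,0,-1.5,0],
  [0,0,0,-2.8,0,0,0],
  [0,0,0,-2.8,0,0,0],
  [0,0,0,-2.8,0,0,0],
  [0,0,0,-2.8,0,0,0],
  [0,0,0,0,0,0,0],
  [0,0,0,0,0,0,0],
  [0,0,0,0,0,2,0],
  [0,0,0,0,0,2,0],
  [0,0,0,0,0,1.2,0],
  [0,0,0,0,0,0,0],
  [0,0,0,0,0,0,0],
])

```text
t: 5.03
tool_pos: [0.5402, -0.2685, 0.0725]
tool_rot: [-3.141, -0.002, 0.001]
contact_force: [0.2, -0.1, -0.4]
opening: -0.0001
```

```bash
cat >> h.py <<'E'
def tips():
    im,dep,P=snap('wrist');o=ctrl.get_obs()
    v,u=np.mgrid[0:420,0:560];D=dpts(P,np.c_[u.ravel(),v.ravel()],dep)
    T=R.from_rotvec(o['tool_rot']).as_matrix();L=(D-o['tool_pos'])@T
    m=(abs(L[:,0])<.02)&(abs(L[:,1])<.06)&(L[:,2]>-.05)&(L[:,2]<.04)&(dep.ravel()>0)
    l=L[m];i=np.argsort(-l[:,2])[:200:20];print('tool-frame lowest',(l[i]*1000).round(1).tolist())
E
python3 - <<'E'
from h import *
tips();print(ctrl.get_obs()['tool_pos'])
c=vision.calibration('wrist');print(c['cx'],c['cy'],c['dist'])
im,dep,S=snap('side')
v,u=np.mgrid[0:420,0:560];D=dpts(S,np.c_[u.ravel(),v.ravel()],dep);t=ctrl.get_obs()['tool_pos']
m=(abs(D[:,0]-t[0])<.02)&(abs(D[:,1]-t[1])<.025)&(D[:,2]>.015)
print(np.sort(D[m][:,2])[:10])
E
```

```text
tool-frame lowest [[9.4, -0.3, -13.2], [9.9, 4.9, -14.4], [9.8, 0.9, -15.2], [10.4, -4.3, -15.7], [10.1, 1.3, -16.1], [9.9, -0.7, -16.5], [10.0, -2.3, -16.9], [6.4, 10.3, -17.3], [9.9, -3.1, -17.6], [10.0, 2.4, -17.9]]
[ 0.54082332 -0.26896546  0.07358185]
284.2888613341931 211.8433430309592 [-0.0198147  0.         0.         0.         0.       ]
[0.08629329 0.08657755 0.08771693 0.08808567 0.08903572 0.09142632
 0.09173402 0.09269614 0.09330063 0.09366003]
```

Request:
jog_arm([
  [0,0,0,0,0,0.8,0],
  [0,0,0,1,0,0,0],
  [0,0,0,1,0,0,0],
  [0,0,0,1,0,0,0],
  [0,0,0,1,0,0,0],
  [0,0,0,1,0,0,0],
  [0,0,0,1,0,0,0],
  [0,0,0,1,0,0,0],
  [0,0,0,1,0,0,0],
  [0,0,0,1,0,0,0],
])

```text
t: 5.97
tool_pos: [0.6308, -0.2686, 0.0645]
tool_rot: [-3.141, -0.001, 0.001]
contact_force: [-1.1, -0.9, -1.1]
opening: -0.0002
```

Request:
jog_arm([
  [0,0,0,0.5,0,0,0],
  [0,0,0,0.5,0,0,0],
  [0,0,0,0,0,0,0],
])

```text
t: 6.22
tool_pos: [0.6408, -0.2685, 0.0647]
tool_rot: [-3.142, -0.002, -0.001]
contact_force: [-0.5, 0.0, 0.5]
opening: 0.0001
```

Request:
jog_arm([
  [0,0,0,0.4,0,0,0],
  [0,0,0,0.4,0,0,0],
  [0,0,0,0,0,0,0],
])

```text
t: 6.47
tool_pos: [0.6423, -0.2685, 0.0644]
tool_rot: [-3.139, -0.002, 0.024]
contact_force: [-20.0, 1.5, 10.8]
opening: -0.0001
```

Run:
```python
from h import *
im,dep,S=snap('side');h=cv2.cvtColor(im,cv2.COLOR_RGB2HSV)
m=cv2.inRange(h,(0,150,80),(8,255,255));n,l,st,c=cv2.connectedComponentsWithStats(m)
for i in range(1,n):
    if 15<st[i,4]<400: print(st[i,4],c[i].round(1),dpts(S,[c[i]],dep).round(3))
```

```text
28 [346.7 140.5] [[ 0.529 -0.621  0.096]]
28 [257.1 177.6] [[ 0.711 -0.19   0.121]]
18 [277.8 177.3] [[ 0.66  -0.257  0.097]]
388 [329.  196.2] [[ 0.468 -0.31   0.045]]
180 [205.8 244.5] [[0.739 0.105 0.023]]
```

The knob moved from x≈0.582 to 0.660 in the side view, and the push met a 20 N stop, so the lever is fully off. Next I'll retreat and look at the holder.

Request:
jog_arm([
  [0,0,0,-2.5,0,0,0],
  [0,0,0,0,0,-3.5,0],
  [0,0,0,0,0,-3.5,0],
  [0,0,0,0,0,-3.5,0],
  [0,0,0,0,0,-3.5,0],
  [0,0,0,0,0,-3.5,0],
  [0,0,0,0,0,-3.5,1],
  [0,0,0,-1,2.8,-3,1],
  [0,0,0,-1,2.8,0,1],
  [0,0,0,0,0,0,1],
  [0,0,0,0,0,0,1],
  [0,0,0,0,0,0,1],
])

```text
t: 7.52
tool_pos: [0.6028, -0.3239, 0.3034]
tool_rot: [-3.14, -0.001, 0.001]
contact_force: [0.8, 0.4, -0.9]
opening: 0.0724
```

Run:
```python
from h import *
im,dep,P=snap('wrist','w3.png',scale=1.42);np.savez('w3.npz',im=im,dep=dep)
print(ctrl.get_obs()['tool_pos'],ctrl.get_obs()['opening'])
tips()
```

```text
[ 0.60290847 -0.32343108  0.30310858] 0.07920114384510116
tool-frame lowest [[0.4, 40.5, -20.4], [-1.5, 40.3, -21.7], [7.5, 40.3, -22.1], [-7.6, -39.0, -22.6], [6.6, 40.2, -22.8], [6.7, -39.0, -23.1], [5.6, 40.1, -23.4], [-1.0, -39.1, -23.7], [-8.2, 40.3, -23.9], [-10.6, 39.9, -24.2]]
```

View pics/w3.png

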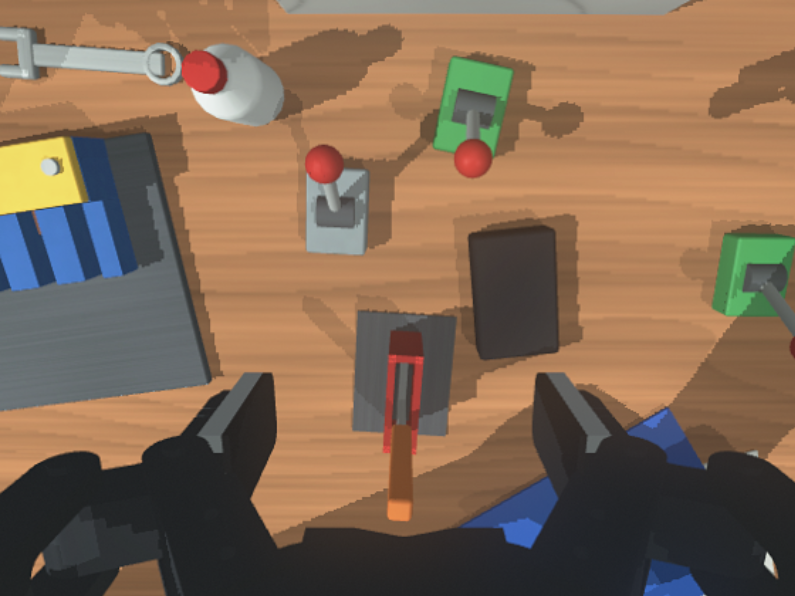

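The lever now leans to off (knob at (325,163)). The holder rim runs from (388,355) to (424,357) and down to (383,452), with the orange handle top at (400,512).

Run:
```python
from h import *
f=np.load('w3.npz');im,dep=f['im'],f['dep'];P=pose('wrist');s=1.42
q=lambda L:np.array(L)/s
print('rim',ray(P,q([[388,355],[424,357],[383,452],[418,452]]),.065).round(4).tolist())
print('htop',ray(P,q([[388,519],[411,520],[388,505],[411,505]]),.175).round(4).tolist(),dpts(P,q([[400,515]]),dep).round(4))
h=cv2.cvtColor(im,cv2.COLOR_RGB2HSV);m=cv2.inRange(h,(8,150,60),(16,255,255));m[:295]=0;m[:,:265]=0;m[:,300:]=0
v,u=np.nonzero(m);D=dpts(P,np.c_[u,v],dep);D=D[(D[:,2]>.07)&(D[:,2]<.2)]
for a in np.arange(.08,.18,.02):
    d=D[abs(D[:,2]-a)<.01];print(a,len(d),np.median(d,0).round(4),d[:,1].min().round(4),d[:,1].max().round(4))
m=cv2.inRange(h,(0,150,60),(6,255,255))
v,u=np.nonzero(m);D=dpts(P,np.c_[u,v],dep);D=D[(abs(D[:,2]-.065)<.003)&(abs(D[:,0]-.48)<.06)&(abs(D[:,1]+.32)<.04)]
print(len(D),D.min(0),D.max(0));
for x in(.45,.465,.48,.495,.51):
    d=D[abs(D[:,0]-x)<.006]
    if len(d):print(x,d[:,1].min().round(4),d[:,1].max().round(4))
```

```text
rim [[0.5178, -0.3106, 0.065], [0.5162, -0.3393, 0.065], [0.4309, -0.3059, 0.065], [0.4311, -0.3353, 0.065]]
htop [[0.4501, -0.3136, 0.175], [0.4494, -0.3281, 0.175], [0.4603, -0.3137, 0.175], [0.4604, -0.328, 0.175]] [[ 0.4534 -0.3212  0.1754]]
0.08 68 [ 0.4639 -0.3208  0.085 ] -0.3286 -0.313
0.1 134 [ 0.4638 -0.3209  0.1001] -0.3285 -0.3132
0.12000000000000001 161 [ 0.4637 -0.321   0.1199] -0.3283 -0.3126
0.14 182 [ 0.4637 -0.3207  0.1407] -0.3281 -0.3131
0.16000000000000003 217 [ 0.4636 -0.3213  0.1602] -0.3288 -0.3128
717 [ 0.42991982 -0.33762966  0.06262608] [ 0.51874883 -0.30623945  0.06698919]
0.45 -0.3336 -0.3064
0.465 -0.3346 -0.3076
0.48 -0.3356 -0.3089
0.495 -0.3366 -0.309
0.51 -0.3376 -0.3103
```

Request:
jog_arm([
  [0,0,0,-3.7,0,0,1],
  [0,0,0,-3.7,0,0,1],
  [0,0,0,-3.7,0,0,1],
  [0,0,0,-3.6,-0.25,0,1],
  [0,0,0.066,0,0,0,1],
  [0,0,0,0,0,3.5,1],
  [0,0,0,0,0,3.5,1],
  [0,0,0,0,0,3.5,1],
  [0,0,0,0,0,3.5,1],
  [0,0,0,0,0,0,1],
  [0,0,0,0,0,0,1],
])

```text
t: 8.53
tool_pos: [0.455, -0.32, 0.1619]
tool_rot: [-3.136, 0.101, 0.007]
contact_force: [0.3, -0.2, 0.6]
opening: 0.0857
```

Run:
```python
from h import *
im,dep,P=snap('wrist','w4.png');o=ctrl.get_obs();print(o['tool_pos'],o['tool_rot'],o['q'])
v,u=np.mgrid[0:420,0:560];D=dpts(P,np.c_[u.ravel(),v.ravel()],dep)
h=cv2.cvtColor(im,cv2.COLOR_RGB2HSV);m=(cv2.inRange(h,(8,150,60),(16,255,255)).ravel()>0)&(D[:,2]>.08)&(D[:,2]<.172)&(abs(D[:,0]-.46)<.03)
d=D[m];print(m.sum(),np.percentile(d,[2,50,98],axis=0).round(4))
```

```text
[ 0.45645019 -0.32143332  0.1649534 ] [-3.13965471e+00  1.01032110e-01  2.49743614e-04] [-7.46914887e-01 -6.49252203e-02  1.82466362e+00  1.34396474e-04
  1.38217935e+00  8.88192758e-01]
1554 [[ 0.4616 -0.329   0.0852]
 [ 0.4635 -0.3215  0.1414]
 [ 0.4642 -0.3142  0.1714]]
```

Request:
jog_arm([
  [0,0,0,0,0,3,1],
  [0,0,0,0,0,3,1],
  [0,0,0,0,0,0,1],
  [0,0,0,0,0,0,0],
  [0,0,0,0,0,0,0],
  [0,0,0,0,0,0,0],
  [0,0,0,0,0,0,0],
  [0,0,0,0,0,0,0],
  [0,0,0,0,0,0,0],
  [0,0,0,0,0,0,0],
], grip_force=70)

```text
t: 9.42
tool_pos: [0.4568, -0.3223, 0.1059]
tool_rot: [3.139, -0.102, 0.003]
contact_force: [-0.9, 1.0, 4.9]
opening: 0.015
```

Run:
```python
from h import *
o=ctrl.get_obs();print(o['tool_pos'],o['tool_rot'],o['contact_force'],o['opening'])
```

```text
[ 0.45677049 -0.32226411  0.10592755] [ 3.13908356e+00 -1.02372580e-01  2.62885877e-03] [-0.92038908  0.95296068  4.91167499] 0.014994883263917054
```

Request:
jog_arm([
  [0,0,0,0,0,-1,0],
  [0,0,0,0,0,-2,0],
  [0,0,0,0,0,-3,0],
  [0,0,0,0,0,-3,0],
  [0,0,0,0,0,-3,0],
  [0,0,0,0,0,-3,0],
  [0,0,0,0,0,0,0],
  [0,0,0,0,0,0,0],
])

```text
t: 10.08
tool_pos: [0.4568, -0.3227, 0.2574]
tool_rot: [3.136, -0.102, 0.006]
contact_force: [-0.6, 0.1, -1.7]
opening: 0.015
```

Request:
jog_arm([
  [0,0,-0.103,0,0,0,0],
  [0,0,-0.103,0,0,0,0],
  [0,0,0,1.3,-3.1,0,0],
  [0,0,0,1.3,-3.1,0,0],
  [0,0,0,1.3,-3.1,0,0],
  [0,0,0,1.3,-3.1,0,0],
  [0,0,0,1.3,-3.1,0,0],
  [0,0,0,1.3,-3.1,0,0],
  [0,0,0,1.3,-3.1,0,0],
  [0,0,0,1.3,-3.1,0,0],
  [0,0,0,1.3,-3.1,0,0],
  [0,0,0,1.3,-3.1,0,0],
])

```text
t: 11.08
tool_pos: [0.5403, 0.005, 0.2521]
tool_rot: [-3.133, -0.221, 0.006]
contact_force: [0.5, 0.5, -0.3]
opening: 0.0154
```

Request:
jog_arm([
  [0,0,0,0,0,0,0],
  [0,0,0,0,0,0,0],
  [0,0,0,0,0,0,0],
])

```text
t: 11.33
tool_pos: [0.5404, 0.003, 0.2527]
tool_rot: [3.134, 0.221, -0.005]
contact_force: [0.5, 0.3, -1.3]
opening: 0.0155
```

Run:
```python
from h import *
o=ctrl.get_obs();print(o['tool_pos'],o['tool_rot'],o['contact_force'],o['opening'])
im,dep,P=snap('wrist','w5.png',scale=1.42);np.savez('w5.npz',im=im,dep=dep)
```

```text
[0.54044426 0.00304829 0.25273352] [ 3.13371411  0.22141618 -0.00466785] [ 0.46272272  0.34487208 -1.32387413] 0.015521447917462324
```

View pics/w5.png

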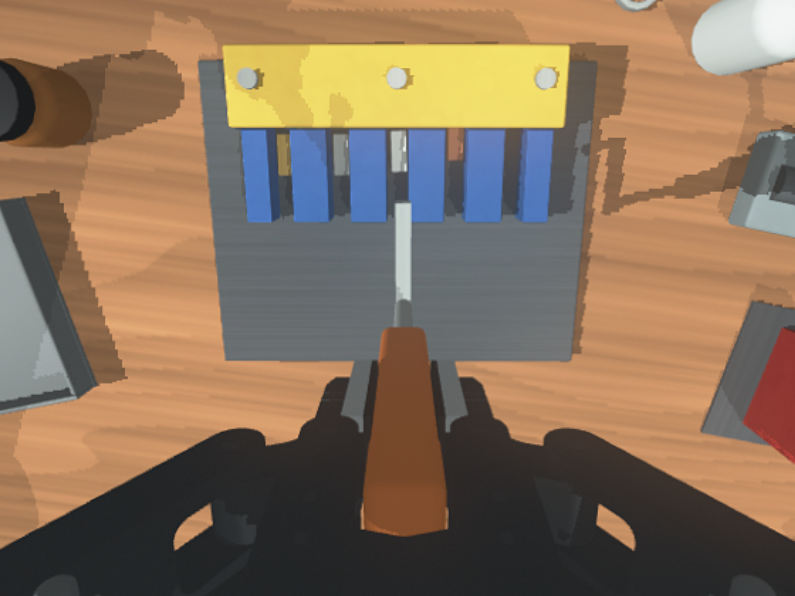

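Four bars are visible: brass in the leftmost channel (284,155), steel (341,155), white (398,150) and copper (455,145). The rightmost channel looks empty. The pick's foot lies along column ~403.

Run:
```python
from h import *
f=np.load('w5.npz');im,dep=f['im'],f['dep'];P=pose('wrist');o=ctrl.get_obs();t=o['tool_pos']
h=cv2.cvtColor(im,cv2.COLOR_RGB2HSV)
m=cv2.inRange(h,(22,110,120),(32,255,255));m[:, :150]=0;m[95:]=0
k=max(cv2.findContours(m,0,2)[0],key=cv2.contourArea);b=cv2.boxPoints(cv2.minAreaRect(k));X=ray(P,b,.064);print('strap',X.mean(0).round(4),X.round(4)[:,:2].tolist())
s=1.42
q=lambda L:np.array(L)/s
print('blue front edge z.038',ray(P,q([[246,222],[548,221]]),.038).round(4).tolist(), 'channels edges', ray(P,q([[278,222],[294,222],[331,222],[350,222],[387,222],[444,222],[465,222],[503,222],[522,222]]),.038).round(4)[:,:2].tolist())
print('plate front z.012',ray(P,q([[226,360],[571,360]]),.012).round(4).tolist())
zt=t[2]-.101
F=ray(P,q([[395,203],[411,203],[395,298],[411,298]]),zt+.018);print('foot',F.round(4).tolist(),dpts(P,q([[403,206],[403,250]]),dep).round(4),t,zt)
# dominant pixels colour at channel -80
print(h[110:150:8,int(512/s)].tolist())
for n,c in dict(brass=(284,155),steel=(341,155),white=(398,150),copper=(455,145)).items(): print(n,dpts(P,q([c]),dep).round(4),)
```

```text
strap [0.6476 0.0228 0.064 ] [[0.6565, 0.1287], [0.6856, -0.0767], [0.6392, -0.0869], [0.6091, 0.126]]
blue front edge z.038 [[0.5476, 0.1152, 0.038], [0.578, -0.0943, 0.038]] channels edges [[0.5507, 0.0929], [0.5523, 0.0818], [0.5559, 0.0561], [0.5578, 0.0429], [0.5614, 0.0173], [0.567, -0.0222], [0.5691, -0.0368], [0.5728, -0.0632], [0.5747, -0.0763]]
plate front z.012 [[0.4304, 0.1316, 0.012], [0.4695, -0.1437, 0.012]]
foot [[0.5859, 0.0128, 0.1701], [0.5869, 0.0057, 0.1701], [0.5426, 0.0068, 0.1701], [0.5437, -0.0006, 0.1701]] [[0.5851 0.0091 0.1702]
 [0.5654 0.0063 0.1695]] [0.54059708 0.002542   0.25312916] 0.1521291556773279
[[5, 18, 83], [150, 7, 77], [126, 17, 77], [113, 26, 77], [111, 33, 77]]
brass [[0.5963 0.0953 0.0252]]
steel [[0.6018 0.0555 0.0264]]
white [[0.6107 0.0165 0.025 ]]
copper [[ 0.6197 -0.0225  0.0247]]
```

Request:
jog_arm([
  [0,0,0,-1.5,-0.45,0,0],
  [0,0,0,0,0,3,0],
  [0,0,0,0,0,3,0],
  [0,0,0,0,0,3,0],
  [0,0,0,0,0,2,0],
  [0,0,0,0,0,1.1,0],
  [0,0,0,0,0,0,0],
  [0,0,0,0,0,0,0],
])

```text
t: 12.05
tool_pos: [0.5258, 0.0048, 0.1336]
tool_rot: [3.134, 0.219, -0.001]
contact_force: [0.7, -0.5, 0.3]
opening: 0.0151
```

```bash
cat >> h.py <<'E'
B0=np.array([.6125,.0175]);BY=np.radians(8.15)
def blk(p):
    c,s=np.cos(BY),np.sin(BY);d=np.asarray(p)[...,:2]-B0;return np.stack([d[...,0]*c+d[...,1]*s,-d[...,0]*s+d[...,1]*c],-1)
def st():
    o=ctrl.get_obs();t=o['tool_pos'];a=o['tool_rot'];x=R.from_rotvec(a).as_matrix()
    yaw=np.degrees(np.arctan2(x[1,0],x[0,0]));b=blk(t)*1000
    print('t',o['t'],'blk tool',b.round(1),'tip x %.1f z %.1f'%(b[0]+43.3,(t[2]-.101)*1000),'yaw %.2f'%yaw,'tilt',x[:,2].round(3),'F',o['contact_force'].round(1),'op',round(o['opening'],4))
E
python3 - <<'E'
from h import *
st()
im,dep,P=snap('wrist','w6.png',crop=(130,0,430,230),scale=2)
E
```

```text
t 12.05 blk tool [-87.6  -0.3] tip x -44.3 z 32.6 yaw 7.99 tilt [-0. -0. -1.] F [ 0.7 -0.5  0.3] op 0.0151
```

View pics/w6.png

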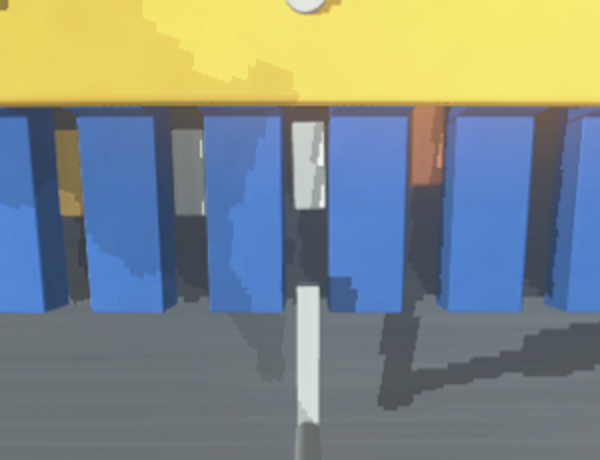

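Request:
jog_arm([
  [0,0,0,1.3,0,0.15,0],
  [0,0,0,1.3,0,0,0],
  [0,0,0,1.3,0,0,0],
  [0,0,0,1.3,0,0,0],
  [0,0,0,1.4,0,0,0],
  [0,0,0,1.4,0,0,0],
  [0,0,0,0,0,0,0],
  [0,0,0,0,0,0,0],
  [0,0,0,0,0,0,0],
])

```text
t: 12.85
tool_pos: [0.6053, 0.0167, 0.1331]
tool_rot: [3.133, 0.221, 0.002]
contact_force: [1.0, -0.1, -1.2]
opening: 0.0153
```

```bash
python3 -c "
from h import *
st()"
```

```text
t 12.85 blk tool [-7.3  0.2] tip x 36.0 z 32.1 yaw 8.06 tilt [ 0.001 -0.    -1.   ] F [ 1.  -0.1 -1.2] op 0.0153
```

Now lower by 13 mm, then pull out slowly.

Request:
jog_arm([
  [0,0,0,0,0,0.7,0],
  [0,0,0,0,0,0.6,0],
  [0,0,0,0,0,0,0],
  [0,0,0,0,0,0,0],
])

```text
t: 13.18
tool_pos: [0.6044, 0.0168, 0.1183]
tool_rot: [-3.134, -0.221, 0.002]
contact_force: [0.7, -0.1, -0.7]
opening: 0.0152
```

Request:
jog_arm([
  [0,0,0,-1,0,0,0],
  [0,0,0,-1.2,0,0,0],
  [0,0,0,-1.2,0,0,0],
  [0,0,0,-1.2,0,0,0],
  [0,0,0,-1.2,0,0,0],
  [0,0,0,-1.2,0,0,0],
  [0,0,0,-1.2,0,0,0],
  [0,0,0,-1,0,0,0],
  [0,0,0,-0.7,0,0,0],
  [0,0,0,-0.4,0,0,0],
  [0,0,0,0,0,0,0],
  [0,0,0,0,0,0,0],
])

```text
t: 14.18
tool_pos: [0.5031, 0.0024, 0.1191]
tool_rot: [3.134, 0.221, 0.001]
contact_force: [-0.1, 0.7, -1.1]
opening: 0.0151
```

```bash
cat >> h.py <<'E'
HS=dict(brass=((20,90,60),(34,255,255)),white=((0,0,170),(179,50,255)),copper=((3,80,60),(16,255,255)),steel=((0,0,110),(179,30,170)))
E
python3 - <<'E'
from h import *
st()
im,dep,P=snap('wrist','w7.png',crop=(130,0,430,230),scale=2)
E
```

```text
t 14.1833 blk tool [-110.4    0.5] tip x -67.1 z 18.1 yaw 8.06 tilt [ 0.001 -0.    -1.   ] F [-0.1  0.7 -1.1] op 0.0151
```

View pics/w7.png

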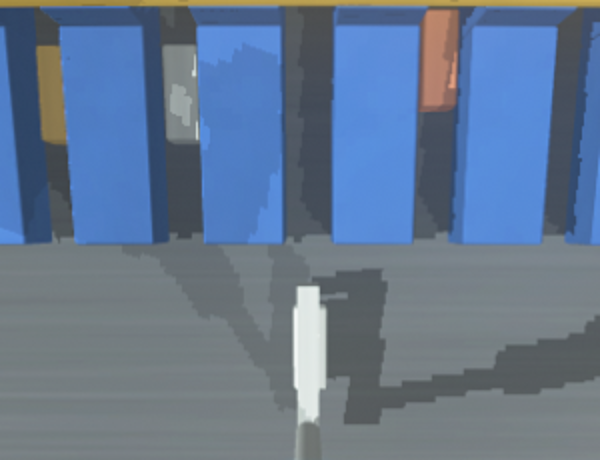

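The white bar is out on the apron, under the foot at (310,350). Copper is next, at y −40.

Request:
jog_arm([
  [0,0,0,0,0,-1.4,0],
  [0,0,0,0,0,0,0],
  [0,0,0,0,2,0,0],
  [0,0,0,0,2.05,0,0],
  [0,0,0,0,0,0,0],
  [0,0,0,0,0,0,0],
])

```text
t: 14.73
tool_pos: [0.5091, -0.0382, 0.1328]
tool_rot: [-3.134, -0.218, -0.0]
contact_force: [0.1, -0.0, -0.1]
opening: 0.0151
```

```bash
python3 -c "
from h import *
st()"
```

```text
t 14.7333 blk tool [-110.2  -40.5] tip x -66.9 z 31.8 yaw 7.98 tilt [ 0.  0. -1.] F [ 0.1 -0.  -0.1] op 0.0151
```

Request:
jog_arm([
  [0,0,0,1.7,-0.05,0,0],
  [0,0,0,1.7,0,0,0],
  [0,0,0,1.7,0,0,0],
  [0,0,0,1.7,0,0,0],
  [0,0,0,1.7,0,0,0],
  [0,0,0,1.8,0,0,0],
  [0,0,0,0,0,0,0],
  [0,0,0,0,0,0,0],
  [0,0,0,0,0,0.7,0],
  [0,0,0,0,0,0.7,0],
  [0,0,0,0,0,0,0],
  [0,0,0,0,0,0,0],
])

```text
t: 15.73
tool_pos: [0.6097, -0.0227, 0.1181]
tool_rot: [-3.134, -0.221, 0.002]
contact_force: [-0.0, 0.4, -0.8]
opening: 0.0148
```

```bash
python3 -c "
from h import *
st()"
```

```text
t 15.7333 blk tool [ -8.5 -39.4] tip x 34.8 z 17.1 yaw 8.06 tilt [-0.001  0.    -1.   ] F [-0.   0.4 -0.8] op 0.0148
```

Request:
jog_arm([
  [0,0,0,-1,0,0,0],
  [0,0,0,-1.4,0,0,0],
  [0,0,0,-1.4,0,0,0],
  [0,0,0,-1.4,0,0,0],
  [0,0,0,-1.4,0,0,0],
  [0,0,0,-1.4,0,0,0],
  [0,0,0,-1.4,0,0,0],
  [0,0,0,-1.4,0,0,0],
  [0,0,0,-1.4,0,0,0],
  [0,0,0,-1.2,0,0,0],
  [0,0,0,-0.8,0,0,0],
  [0,0,0,-0.5,0,0,0],
])

```text
t: 16.73
tool_pos: [0.4635, -0.0434, 0.1184]
tool_rot: [-3.134, -0.22, 0.001]
contact_force: [-0.5, 0.3, -0.6]
opening: 0.0155
```

Request:
jog_arm([
  [0,0,0,0,0,0,0],
  [0,0,0,0,0,0,0],
  [0,0,0,0,0,-1.4,0],
  [0,0,0,0,0,0,0],
])

```text
t: 17.07
tool_pos: [0.4668, -0.0437, 0.1351]
tool_rot: [3.133, 0.221, 0.006]
contact_force: [0.8, 0.5, -0.6]
opening: 0.0154
```

```bash
python3 -c "
from h import *
st()"
```

```text
t 17.0667 blk tool [-152.9  -39.9] tip x -109.6 z 34.1 yaw 8.08 tilt [ 0.004 -0.001 -1.   ] F [ 0.8  0.5 -0.6] op 0.0154
```

Request:
jog_arm([
  [0,0,0,0,-2.6,0,0],
  [0,0,0,0,-2.7,0,0],
  [0,0,0,0,-2.7,0,0],
  [0,0,0,1.5,0,0,0],
  [0,0,0,1.5,0,0,0],
  [0,0,0,0,0,0,0],
  [0,0,0,0,0,0,0],
])

```text
t: 17.65
tool_pos: [0.4839, 0.0402, 0.1327]
tool_rot: [-3.134, -0.222, 0.001]
contact_force: [-0.4, -0.2, -0.6]
opening: 0.0147
```

```bash
python3 -c "
from h import *
st()"
```

```text
t 17.65 blk tool [-124.1   40.7] tip x -80.8 z 31.7 yaw 8.11 tilt [-0.001 -0.    -1.   ] F [-0.4 -0.2 -0.6] op 0.0147
```

Request:
jog_arm([
  [0,0,0,1.7,0.05,0,0],
  [0,0,0,1.7,0,0,0],
  [0,0,0,1.7,0,0,0],
  [0,0,0,1.7,0,0,0],
  [0,0,0,1.7,0,0,0],
  [0,0,0,1.6,0,0,0],
  [0,0,0,1.6,0,0,0],
  [0,0,0,0,0,0,0],
  [0,0,0,0,0,0,0],
  [0,0,0,0,0,0.7,0],
  [0,0,0,0,0,0.6,0],
  [0,0,0,0,0,0,0],
])

```text
t: 18.65
tool_pos: [0.598, 0.0558, 0.1182]
tool_rot: [-3.134, -0.221, 0.004]
contact_force: [-0.3, 0.4, -0.1]
opening: 0.0151
```

Request:
jog_arm([
  [0,0,0,-1,0,0,0],
  [0,0,0,-1.4,0,0,0],
  [0,0,0,-1.4,0,0,0],
  [0,0,0,-1.4,0,0,0],
  [0,0,0,-1.4,0,0,0],
  [0,0,0,-1.4,0,0,0],
  [0,0,0,-1.4,0,0,0],
  [0,0,0,-1.4,0,0,0],
  [0,0,0,-1.4,0,0,0],
  [0,0,0,-1.2,0,0,0],
  [0,0,0,-0.8,0,0,0],
  [0,0,0,-0.5,0,0,0],
])

```text
t: 19.65
tool_pos: [0.4525, 0.0353, 0.1196]
tool_rot: [-3.134, -0.221, 0.0]
contact_force: [-0.1, 0.9, -0.7]
opening: 0.0151
```

Request:
jog_arm([
  [0,0,0,0,0,0,0],
  [0,0,0,0,0,0,0],
  [0,0,0,0,0,-1.4,0],
  [0,0,0,0,0,0,0],
  [0,0,0,2,-2,0,0],
  [0,0,0,2,-2,0,0],
  [0,0,0,0,0,0,0],
  [0,0,0,0,0,0,0],
])

```text
t: 20.32
tool_pos: [0.4886, 0.0812, 0.1336]
tool_rot: [3.133, 0.224, -0.001]
contact_force: [-0.1, 0.2, -1.5]
opening: 0.0152
```

```bash
python3 -c "
from h import *
st()"
```

```text
t 20.3167 blk tool [-113.7   80.7] tip x -70.4 z 32.6 yaw 8.18 tilt [-0.001 -0.    -1.   ] F [-0.1  0.2 -1.5] op 0.0152
```

Request:
jog_arm([
  [0,0,0,1.7,0.07,0.1,0],
  [0,0,0,1.8,0,0,0],
  [0,0,0,1.8,0,0,0],
  [0,0,0,1.8,0,0,0],
  [0,0,0,1.8,0,0,0],
  [0,0,0,1.7,0,0,0],
  [0,0,0,0,0,0,0],
  [0,0,0,0,0,0,0],
  [0,0,0,0,0,0.7,0],
  [0,0,0,0,0,0.6,0],
  [0,0,0,0,0,0,0],
])

```text
t: 21.23
tool_pos: [0.5915, 0.0945, 0.1183]
tool_rot: [3.134, 0.221, -0.003]
contact_force: [-0.3, -0.7, -0.6]
opening: 0.015
```

Request:
jog_arm([
  [0,0,0,-1,0,0,0],
  [0,0,0,-1.2,0,0,0],
  [0,0,0,-1.2,0,0,0],
  [0,0,0,-1.2,0,0,0],
  [0,0,0,-1.2,0,0,0],
  [0,0,0,-1.2,0,0,0],
  [0,0,0,-1.2,0,0,0],
  [0,0,0,-1,0,0,0],
  [0,0,0,-0.7,0,0,0],
  [0,0,0,-0.4,0,0,0],
  [0,0,0,0,0,0,0],
  [0,0,0,0,0,0,0],
])

```text
t: 22.23
tool_pos: [0.4909, 0.0803, 0.12]
tool_rot: [3.134, 0.221, 0.001]
contact_force: [0.1, -0.4, -0.5]
opening: 0.015
```

Request:
jog_arm([
  [0,0,0,0,0,-2,0],
  [0,0,0,0,0,-3,0],
  [0,0,0,0,0,-3,0],
  [0,0,0,-2.5,2.5,-3,0],
  [0,0,0,-2.5,2.5,-2,0],
  [0,0,0,0,3,0,0],
  [0,0,0,0,3,0,0],
  [0,0,0,0,3,0,0],
  [0,0,0,0,0,0,0],
  [0,0,0,0,0,0,0],
])

```text
t: 23.07
tool_pos: [0.4636, -0.0636, 0.2469]
tool_rot: [-3.134, -0.216, 0.0]
contact_force: [0.3, 0.1, 0.1]
opening: 0.0149
```

Run:
```python
from h import *
st()
im,dep,P=snap('wrist','w8.png',scale=1.42);np.savez('w8.npz',im=im,dep=dep)
```

```text
t 23.0667 blk tool [-158.9  -59.2] tip x -115.6 z 145.9 yaw 7.90 tilt [-0.  0. -1.] F [0.3 0.1 0.1] op 0.0149
```

View pics/w8.png

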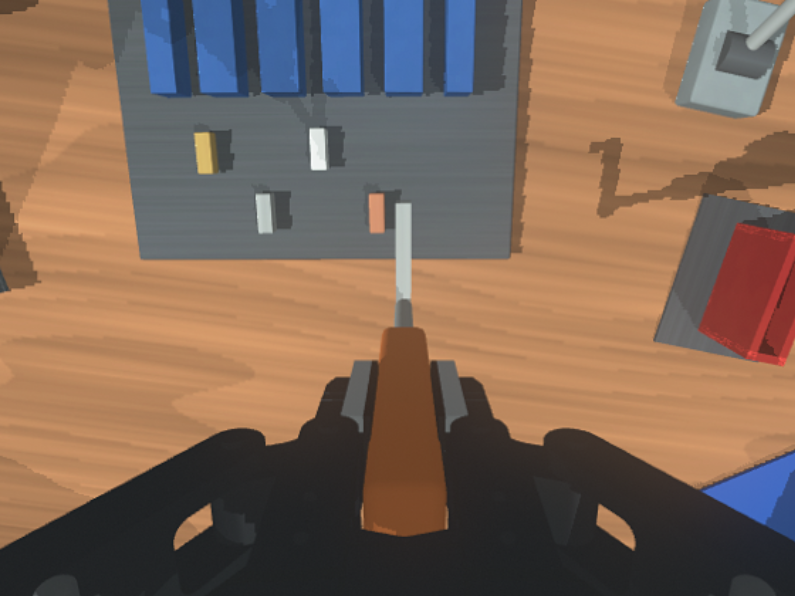

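All four bars are out on the apron: brass (205,152), white (318,148), steel (265,213) and copper (376,213). The channels look empty. I'll return the pick now.

Request:
jog_arm([
  [0,0,0.102,0,0,-0.5,0],
  [0,0,0.101,0,0,-0.5,0],
  [0,0,0,0.1,3.2,0,0],
  [0,0,0,0.1,3.2,0,0],
  [0,0,0,0.1,3.2,0,0],
  [0,0,0,0.1,3.2,0,0],
  [0,0,0,0.1,3.3,0,0],
  [0,0,0,0.1,3.3,0,0],
  [0,0,0,0.2,3.3,0,0],
  [0,0,0,0.2,3.2,0,0],
  [0,0,0,0,0,0,0],
  [0,0,0,0,0,0,0],
])

```text
t: 24.12
tool_pos: [0.4575, -0.3216, 0.2563]
tool_rot: [-3.139, 0.098, 0.001]
contact_force: [0.7, -0.1, 0.3]
opening: 0.0153
```

```bash
cat >> h.py <<'E'
def to(x,y,z,yaw):
    o=ctrl.get_obs();t=o['tool_pos'];M=R.from_rotvec(o['tool_rot']).as_matrix();y0=np.arctan2(M[1,0],M[0,0]);yw=np.radians(yaw)
    d=np.array([x,y,z])-t
    print('turn about z %.3f'%((y0-yw+np.pi)%(2*np.pi)-np.pi),'then tool shift cm',(100*np.array([d[0]*np.cos(yw)+d[1]*np.sin(yw),d[0]*np.sin(yw)-d[1]*np.cos(yw),-d[2]])).round(2),'now',t.round(4),'yaw %.2f'%np.degrees(y0),'op',round(o['opening'],4))
E
python3 - <<'E'
from h import *
to(.4568,-.3223,.1059,-3.73)
im,dep,P=snap('wrist')
np.savez('w9.npz',im=im,dep=dep)
# slot rim by depth
v,u=np.mgrid[0:420,0:560];D=dpts(P,np.c_[u.ravel(),v.ravel()],dep);h=cv2.cvtColor(im,cv2.COLOR_RGB2HSV)
m=(cv2.inRange(h,(0,150,60),(6,255,255)).ravel()>0)&(abs(D[:,2]-.065)<.004)
d=D[m];
for x in(.49,.5,.51):
    e=d[abs(d[:,0]-x)<.004]
    if len(e):print(x,e[:,1].min().round(4),e[:,1].max().round(4))
print('front',d[:,0].max())
m=(abs(D[:,2]-.174)<.005)&(D[:,0]>.468)&(D[:,0]<.52)&(abs(D[:,1]+.322)<.02);f=D[m];print('foot',m.sum())
for x in(.475,.485,.495):
    e=f[abs(f[:,0]-x)<.004]
    if len(e):print(x,e[:,1].min().round(4),e[:,1].max().round(4))
if len(f):print(f[:,0].max(),f[:,2].mean())
# bars
f=np.load('w8.npz')
E
```

```text
turn about z 0.002 then tool shift cm [-0.07  0.08 15.04] now [ 0.4575 -0.3216  0.2563] yaw -3.59 op 0.0153
0.49 -0.3373 -0.31
0.5 -0.3378 -0.3107
0.51 -0.3383 -0.3114
front 0.518371578364771
foot 623
0.475 -0.326 -0.3191
0.485 -0.3266 -0.3198
0.495 -0.3272 -0.3204
0.5044930897402556 0.17341949005261117
```

Request:
jog_arm([
  [0,0,0,0,0,3,0],
  [0,0,0,0,0,3,0],
  [0,0,0,0,0,2.5,0],
  [0,0,0,0,0,2.5,0],
  [0,0,0,0,0,2,0],
  [0,0,0,0,0,1.2,0],
  [0,0,0,0,0,0.7,0],
  [0,0,0,0,0,0,0],
  [0,0,0,0,0,0,0],
])

```text
t: 24.92
tool_pos: [0.458, -0.3214, 0.109]
tool_rot: [3.139, -0.096, 0.002]
contact_force: [0.1, 0.2, -0.2]
opening: 0.0154
```

Run:
```python
from h import *
to(.4568,-.3223,.1059,-3.73);st()
```

```text
turn about z 0.004 then tool shift cm [-0.12  0.09  0.31] now [ 0.458  -0.3214  0.109 ] yaw -3.51 op 0.0154
t 24.9167 blk tool [-201.  -313.6] tip x -157.7 z 8.0 yaw -3.51 tilt [ 0.001 -0.001 -1.   ] F [ 0.1  0.2 -0.2] op 0.0154
```

Request:
jog_arm([
  [0,0,0,0,0,0.3,0],
  [0,0,0,0,0,0,0],
  [0,0,0,0,0,0,0.3],
  [0,0,0,0,0,0,0.6],
  [0,0,0,0,0,0,1],
  [0,0,0,0,0,0,1],
  [0,0,0,0,0,0,1],
  [0,0,0,0,0,-3,1],
  [0,0,0,0,0,-3.5,1],
  [0,0,0,0,0,-3.5,1],
  [0,0,0,0,0,-3.5,1],
  [0,0,0,0,0,-3,1],
])

```text
t: 25.92
tool_pos: [0.4573, -0.3218, 0.2726]
tool_rot: [3.139, -0.098, 0.002]
contact_force: [1.0, -0.0, -0.8]
opening: 0.0851
```

Run:
```python
from h import *
f=np.load('w8.npz');
# state
im,dep,P=snap('wrist');o=ctrl.get_obs();print(o['tool_pos'],o['opening'])
v,u=np.mgrid[0:420,0:560];D=dpts(P,np.c_[u.ravel(),v.ravel()],dep)
h=cv2.cvtColor(im,cv2.COLOR_RGB2HSV);m=(cv2.inRange(h,(8,150,60),(16,255,255)).ravel()>0)&(D[:,2]>.07)&(D[:,2]<.2)&(abs(D[:,0]-.46)<.03)
d=D[m];print('handle',m.sum(),np.percentile(d,[2,50,98],axis=0).round(4).tolist())
top,dt,T=snap('top');np.savez('top1.npz',im=top,dep=dt)
hs=cv2.cvtColor(top,cv2.COLOR_RGB2HSV)
m=cv2.inRange(hs,(0,0,40),(179,60,140));z=np.zeros_like(m);z[210:300,75:165]=m[210:300,75:165]
k=max(cv2.findContours(z,0,2)[0],key=cv2.contourArea);b=cv2.boxPoints(cv2.minAreaRect(k));print('tray',ray(T,b,.028).round(3).tolist())
```

```text
[ 0.45944075 -0.32368733  0.28017079] 0.08533058014941654
handle 857 [[0.4501, -0.3296, 0.0894], [0.4633, -0.3223, 0.1729], [0.4653, -0.3147, 0.1761]]
tray [[0.497, 0.408, 0.028], [0.536, 0.292, 0.028], [0.386, 0.237, 0.028], [0.349, 0.35, 0.028]]
```

Run:
```python
from h import *
to(.452,-.004,.28,8.15)
```

```text
turn about z -0.204 then tool shift cm [  3.8  -31.75  -0.23] now [ 0.4594 -0.3237  0.2777] yaw -3.56 op 0.0854
```

Request:
jog_arm([
  [0,0,-0.102,0,0,0,1],
  [0,0,-0.102,0,0,0,1],
  [0,0,0,0.4,-3.2,0,1],
  [0,0,0,0.4,-3.2,0,1],
  [0,0,0,0.4,-3.2,0,1],
  [0,0,0,0.4,-3.2,0,1],
  [0,0,0,0.4,-3.2,0,1],
  [0,0,0,0.4,-3.2,0,1],
  [0,0,0,0.4,-3.2,0,1],
  [0,0,0,0.4,-3.2,0,1],
  [0,0,0,0.3,-3.1,0,0.4],
  [0,0,0,0.3,-3.1,0,0.4],
])

```text
t: 27.02
tool_pos: [0.4491, 0.0001, 0.2689]
tool_rot: [-3.133, -0.222, 0.002]
contact_force: [1.1, 0.1, -0.3]
opening: 0.0641
```

Request:
jog_arm([
  [0,0,0,0,0,0,0.4],
  [0,0,0,0,0,0,0.4],
  [0,0,0,0,0,0,0.4],
])

```text
t: 27.27
tool_pos: [0.4496, -0.0016, 0.2692]
tool_rot: [3.133, 0.223, -0.002]
contact_force: [0.0, -1.1, -0.4]
opening: 0.0343
```

```bash
cat >> h.py <<'E'
def bars(im,dep,P):
    v,u=np.mgrid[0:420,0:560];D=dpts(P,np.c_[u.ravel(),v.ravel()],dep);b=blk(D)
    m=((abs(D[:,2]-.0245)<.004)&(b[:,0]>-.17)&(b[:,0]<-.054)&(abs(b[:,1])<.14)&(dep.ravel()>0)).reshape(dep.shape).astype(np.uint8)
    n,l,s,c=cv2.connectedComponentsWithStats(m)
    for i in range(1,n):
        if s[i,4]<60: continue
        k=l.ravel()==i;p=D[k][:,:2];r=cv2.minAreaRect((p*1000).astype(np.float32));q=cv2.boxPoints(r);e=q[1]-q[0];g=q[2]-q[1]
        if np.hypot(*g)>np.hypot(*e): e=g
        a=np.degrees(np.arctan2(e[1],e[0]));a=(a+90)%180-90
        print('bar rgb',im.reshape(-1,3)[k].mean(0).round(),'ctr',(np.array(r[0])/1000).round(4),'size',np.round(r[1],1),'yaw %.1f'%a,'blk',(blk(np.array(r[0])/1000)*1000).round(1))
E
python3 - <<'E'
from h import *
st();im,dep,P=snap('wrist','w10.png',scale=1.42);bars(im,dep,P)
E
```

```text
t 27.2667 blk tool [-164.     4.2] tip x -120.7 z 168.2 yaw 8.14 tilt [-0.001 -0.    -1.   ] F [ 0.  -1.1 -0.4] op 0.0343
bar rgb [225. 230. 228.] ctr [0.5274 0.0056] size [26.9 10.4] yaw 8.2 blk [-85.9   0.3]
bar rgb [190. 164. 100.] ctr [0.5137 0.0838] size [28.  11.4] yaw 8.3 blk [-88.4  79.6]
bar rgb [167. 175. 171.] ctr [0.4786 0.0394] size [27.5 10.9] yaw 7.6 blk [-129.4   40.6]
bar rgb [197. 137. 105.] ctr [ 0.49   -0.0403] size [27.5 10.8] yaw 7.9 blk [-129.4  -39.9]
```

View pics/w10.png

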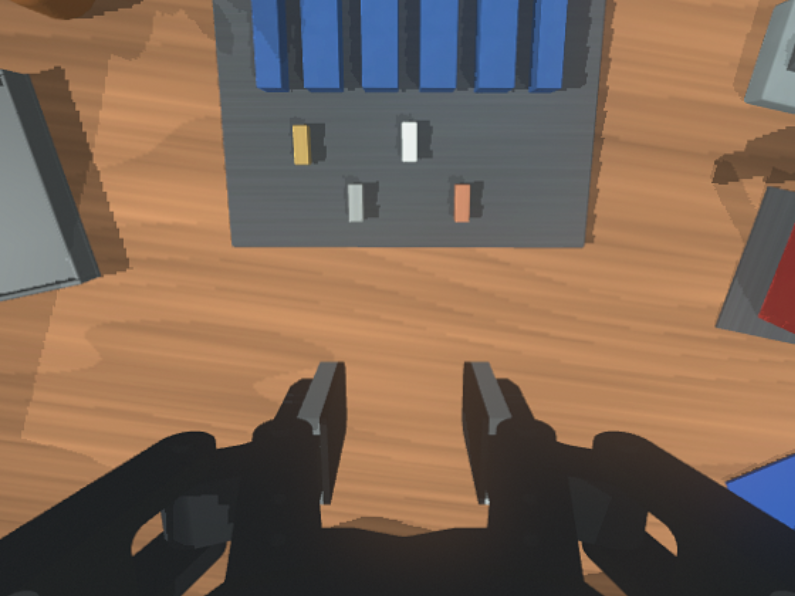

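All four bars lie square on the apron and measure the right size. I'll pick the steel bar first.

```bash
python3 -c "
from h import *
to(.4786,.0394,.06,8.0)"
```

```text
turn about z 0.001 then tool shift cm [ 3.44 -3.71 20.93] now [ 0.4497 -0.0021  0.2693] yaw 8.08 op 0.034
```

Request:
jog_arm([
  [0,0,0,1.7,-1.8,3,0.4],
  [0,0,0,1.75,-1.9,3,0.4],
  [0,0,0,0,0,3.5,0.4],
  [0,0,0,0,0,3.5,0.4],
  [0,0,0,0,0,3.5,0.4],
  [0,0,0,0,0,3,0.4],
  [0,0,0,0,0,1.5,0.4],
  [0,0,0,0,0,0,0.4],
  [0,0,0,0,0,0,0.4],
  [0,0,0,0,0,0,0.4],
])

```text
t: 28.15
tool_pos: [0.4801, 0.0392, 0.0614]
tool_rot: [3.133, 0.22, 0.004]
contact_force: [0.3, 0.2, 0.2]
opening: 0.0343
```

```bash
python3 -c "
from h import *
to(.4786,.0394,.003,8.0);tips()
im,dep,P=snap('wrist');bars(im,dep,P)"
```

```text
turn about z 0.001 then tool shift cm [-0.14 -0.04  5.84] now [0.4801 0.0392 0.0614] yaw 8.05 op 0.0343
tool-frame lowest [[11.4, -3.2, 40.0], [0.3, -5.4, 39.2], [-3.1, 1.1, 39.0], [-6.6, 3.3, 38.8], [-14.8, -1.1, 38.7], [11.2, 3.3, 38.6], [1.6, -2.1, 38.5], [-12.9, 4.5, 38.5], [-6.4, 0.0, 38.4], [9.1, 3.8, 38.4]]
bar rgb [243. 244. 243.] ctr [0.5276 0.0054] size [27.7 11.4] yaw 8.3 blk [-85.8   0. ]
bar rgb [217. 194. 117.] ctr [0.5144 0.0838] size [27.8 11.5] yaw 8.7 blk [-87.7  79.6]
bar rgb [207. 215. 212.] ctr [0.4783 0.0391] size [28.6 11. ] yaw 7.7 blk [-129.8   40.4]
bar rgb [206. 154. 118.] ctr [ 0.4895 -0.04  ] size [28.2 12.1] yaw 8.3 blk [-129.9  -39.5]
```

Request:
jog_arm([
  [0,0,0,-0.15,0,2.5,0.4],
  [0,0,0,0,0,2,0.4],
  [0,0,0,0,0,1.2,0.4],
  [0,0,0,0,0,0,0.4],
  [0,0,0,0,0,0,0],
  [0,0,0,0,0,0,0],
  [0,0,0,0,0,0,0],
  [0,0,0,0,0,0,0],
  [0,0,0,0,0,0,0],
], grip_force=40)

```text
t: 29.0
tool_pos: [0.479, 0.0397, 0.0048]
tool_rot: [3.133, 0.223, 0.005]
contact_force: [-0.1, 0.4, 6.6]
opening: 0.0099
```

Request:
jog_arm([
  [0,0,0,0,0,-1.5,0],
  [0,0,0,0,0,-3,0],
  [0,0,0,0,0,-3,0],
  [0,0,0,0,0,-3.5,0],
  [0,0,0,0,0,-3.5,0],
  [0,0,0,0,0,0,0],
  [0,0,0,0,0,0,0],
])

```text
t: 29.58
tool_pos: [0.4792, 0.0398, 0.1512]
tool_rot: [3.133, 0.223, 0.01]
contact_force: [-0.2, 0.1, -0.1]
opening: 0.0093
```

```bash
python3 -c "
from h import *
to(.442,.322,.15,20)"
```

```text
turn about z -0.207 then tool shift cm [  6.15 -27.8    0.12] now [0.4792 0.0398 0.1512] yaw 8.13 op 0.0093
```

Request:
jog_arm([
  [0,0,-0.104,0,0,-2,0],
  [0,0,-0.103,0,0,-2,0],
  [0,0,0,0.2,-3,0,0],
  [0,0,0,0.2,-3,0,0],
  [0,0,0,0.2,-3,0,0],
  [0,0,0,0.2,-3,0,0],
  [0,0,0,0.2,-3,0,0],
  [0,0,0,0,-3,0,0],
  [0,0,0,0,-3,0,0],
  [0,0,0,0,-3,0,0],
  [0,0,0,0,0,0,0],
  [0,0,0,0,0,0,0],
])

```text
t: 30.58
tool_pos: [0.4031, 0.2694, 0.1859]
tool_rot: [3.092, 0.55, -0.005]
contact_force: [0.4, -1.1, -0.8]
opening: 0.0094
```

Run:
```python
from h import *
im,dep,P=snap('wrist','w11.png',scale=1.42)
to(.442,.322,.15,20)
v,u=np.mgrid[0:420,0:560];D=dpts(P,np.c_[u.ravel(),v.ravel()],dep)
m=(abs(D[:,2]-.027)<.004)&(abs(D[:,0]-.442)<.12)&(abs(D[:,1]-.322)<.12)&(dep.ravel()>0)
p=(D[m][:,:2]*1000).astype(np.float32);r=cv2.minAreaRect(p);print(len(p),r,cv2.boxPoints(r).tolist())
```

```text
turn about z 0.001 then tool shift cm [ 5.42 -3.71  3.62] now [0.4037 0.2686 0.1862] yaw 20.06 op 0.0093
3907 ((442.2227478027344, 326.839111328125), (159.8524932861328, 120.6959457397461), 20.047775268554688) [[346.45196533203125, 356.13140869140625], [387.82696533203125, 242.74879455566406], [537.9935302734375, 297.54681396484375], [496.6185302734375, 410.929443359375]]
```

View pics/w11.png

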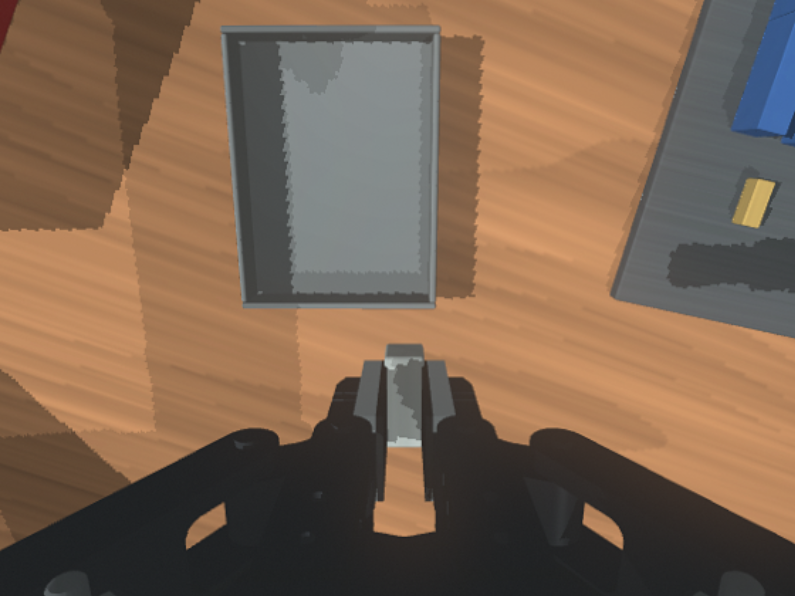

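The tray measures exactly 160×120, centred at (0.442,0.327) with yaw 20°. The steel bar is held square in the jaws at (405,400). I'll place it in the far-left quarter.

```bash
python3 -c "
from h import *
to(.4704,.3605,-.001,20.05)"
```

```text
turn about z 0.000 then tool shift cm [ 9.41 -6.35 18.72] now [0.4037 0.2686 0.1862] yaw 20.06 op 0.0093
```

Request:
jog_arm([
  [0,0,0,3.1,-2.1,0,0],
  [0,0,0,3.1,-2.1,0,0],
  [0,0,0,3.2,-2.15,0,0],
  [0,0,0,0,0,3.5,0],
  [0,0,0,0,0,3.5,0],
  [0,0,0,0,0,3.5,0],
  [0,0,0,0,0,3.5,0],
  [0,0,0,0,0,2.2,0],
  [0,0,0,0,0,1,0],
  [0,0,0,0,0,0,0],
  [0,0,0,0,0,0,0],
])

```text
t: 31.55
tool_pos: [0.4719, 0.36, 0.0161]
tool_rot: [3.094, 0.543, -0.0]
contact_force: [0.4, -0.0, -0.6]
opening: 0.0095
```

```bash
python3 -c "
from h import *
to(.4704,.3605,-.001,20.05);st()"
```

```text
turn about z -0.002 then tool shift cm [-0.12 -0.1   1.71] now [0.4719 0.36   0.0161] yaw 19.92 op 0.0095
t 31.55 blk tool [-90.6 359. ] tip x -47.3 z -84.9 yaw 19.92 tilt [-0. -0. -1.] F [ 0.4 -0.  -0.6] op 0.0095
```

Request:
jog_arm([
  [0,0,0,0,0,1,0],
  [0,0,0,0,0,0.7,0],
  [0,0,0,0,0,0,0],
  [0,0,0,0,0,0,0.2],
  [0,0,0,0,0,0,0.25],
  [0,0,0,0,0,0,0.25],
  [0,0,0,0,0,-2,0.25],
  [0,0,0,0,0,-3.5,0.3],
  [0,0,0,0,0,-3.5,0.4],
  [0,0,0,0,0,-3.5,0.4],
  [0,0,0,0,0,0,0.4],
])

```text
t: 32.47
tool_pos: [0.476, 0.3636, 0.1338]
tool_rot: [-3.088, -0.545, -0.023]
contact_force: [1.0, 1.1, 1.7]
opening: 0.0341
```

```bash
python3 -c "
from h import *
to(.5140,.0838,.1,8.3)"
```

```text
turn about z 0.204 then tool shift cm [-0.28 28.23  3.38] now [0.476  0.3636 0.1338] yaw 20.00 op 0.0341
```

Request:
jog_arm([
  [0,0,0.102,0,0,0,0.4],
  [0,0,0.102,0,0,0,0.4],
  [0,0,0,0,3.5,0,0.4],
  [0,0,0,0,3.5,0,0.4],
  [0,0,0,0,3.5,0,0.4],
  [0,0,0,0,3.5,0,0.4],
  [0,0,0,0,3.5,0,0.4],
  [0,0,0,0,3.5,0,0.4],
  [0,0,0,-0.1,3.5,0,0.4],
  [0,0,0,-0.1,3.5,0,0.4],
  [0,0,0,0,0,3,0.4],
  [0,0,0,0,0,3,0.4],
])

```text
t: 33.47
tool_pos: [0.5129, 0.0813, 0.0664]
tool_rot: [3.133, 0.221, 0.012]
contact_force: [0.4, 0.3, -1.1]
opening: 0.0342
```

Request:
jog_arm([
  [0,0,0,0,0,0,0.4],
  [0,0,0,0,0,0,0.4],
  [0,0,0,0,0,0,0.4],
])

```text
t: 33.72
tool_pos: [0.5105, 0.0836, 0.0652]
tool_rot: [3.133, 0.228, 0.003]
contact_force: [0.5, 0.6, 0.3]
opening: 0.0337
```

```bash
python3 -c "
from h import *
im,dep,P=snap('wrist');bars(im,dep,P)
to(.5140,.0838,.0045,8.3)"
```

```text
bar rgb [209. 215. 212.] ctr [0.5279 0.006 ] size [27.8 11.7] yaw 8.9 blk [-85.4   0.6]
bar rgb [225. 204. 124.] ctr [0.5146 0.0841] size [27.9 10.7] yaw 8.7 blk [-87.5  79.8]
bar rgb [227. 170. 130.] ctr [ 0.4892 -0.0399] size [28.7 11.7] yaw 7.3 blk [-130.2  -39.4]
turn about z 0.001 then tool shift cm [0.29 0.03 6.14] now [0.5111 0.0837 0.0659] yaw 8.34 op 0.0342
```

Request:
jog_arm([
  [0,0,0,0.3,0,2.7,0.4],
  [0,0,0,0,0,2.2,0.4],
  [0,0,0,0,0,1.2,0.4],
  [0,0,0,0,0,0,0.4],
  [0,0,0,0,0,0,0],
  [0,0,0,0,0,0,0],
  [0,0,0,0,0,0,0],
  [0,0,0,0,0,0,0],
  [0,0,0,0,0,-1.5,0],
  [0,0,0,0,0,-3,0],
  [0,0,0,0,0,-3.5,0],
  [0,0,0,0,0,-3.5,0],
])

```text
t: 34.77
tool_pos: [0.5118, 0.0837, 0.1189]
tool_rot: [-3.133, -0.227, 0.002]
contact_force: [1.6, 0.7, -0.1]
opening: 0.0098
```

```bash
python3 -c "
from h import *
to(.4854,.3191,-.001,20.05)
im,dep,P=snap('wrist');bars(im,dep,P)"
```

```text
turn about z -0.205 then tool shift cm [  5.59 -23.02  11.99] now [0.5118 0.0837 0.1189] yaw 8.29 op 0.0098
bar rgb [238. 240. 239.] ctr [0.5278 0.0054] size [28.2 11.6] yaw 8.5 blk [-85.6   0.1]
bar rgb [222. 163. 125.] ctr [ 0.4895 -0.04  ] size [28.4 12. ] yaw 7.2 blk [-130.   -39.5]
```

Request:
jog_arm([
  [0,0,-0.103,0,0,0,0],
  [0,0,-0.102,0,0,0,0],
  [0,0,0,0.8,-3.3,0,0],
  [0,0,0,0.8,-3.3,0,0],
  [0,0,0,0.8,-3.3,0,0],
  [0,0,0,0.8,-3.3,0,0],
  [0,0,0,0.8,-3.3,0,0],
  [0,0,0,0.8,-3.3,0,0],
  [0,0,0,0.8,-3.2,0,0],
  [0,0,0,0,0,3.5,0],
  [0,0,0,0,0,3.5,0],
  [0,0,0,0,0,0,0],
])

```text
t: 35.82
tool_pos: [0.4812, 0.3172, 0.0407]
tool_rot: [3.09, 0.548, -0.019]
contact_force: [-2.5, -0.8, -2.0]
opening: 0.0096
```

Request:
jog_arm([
  [0,0,0,0,0,0,0],
  [0,0,0,0,0,0,0],
])

```text
t: 35.98
tool_pos: [0.4873, 0.3191, 0.0494]
tool_rot: [-3.093, -0.546, -0.003]
contact_force: [0.1, 0.5, 0.0]
opening: 0.0097
```

```bash
cat >> h.py <<'E'
def tray(im,dep,P):
    v,u=np.mgrid[0:420,0:560];D=dpts(P,np.c_[u.ravel(),v.ravel()],dep)
    m=(abs(D[:,2]-.027)<.004)&(abs(D[:,0]-.442)<.13)&(abs(D[:,1]-.327)<.13)&(dep.ravel()>0)
    r=cv2.minAreaRect((D[m][:,:2]*1000).astype(np.float32));print('tray',np.round(r[0],1),np.round(r[1],1),round(r[2],1))
E
python3 -c "
from h import *
to(.4854,.3191,-.001,20.05)
im,dep,P=snap('wrist');tray(im,dep,P)"
```

```text
turn about z -0.001 then tool shift cm [-0.18 -0.07  5.04] now [0.4873 0.3191 0.0494] yaw 20.02 op 0.0097
tray [460.2 333.2] [121.2 120.7] 20.1
```

Request:
jog_arm([
  [0,0,0,-0.15,0,2.2,0],
  [0,0,0,0,0,1.8,0],
  [0,0,0,0,0,1,0],
  [0,0,0,0,0,0,0],
  [0,0,0,0,0,0,0.2],
  [0,0,0,0,0,0,0.25],
  [0,0,0,0,0,0,0.25],
  [0,0,0,0,0,-2,0.25],
  [0,0,0,0,0,-3.5,0.3],
  [0,0,0,0,0,-3.5,0.4],
  [0,0,0,0,0,-3.5,0.4],
  [0,0,0,0,0,0,0.4],
])

```text
t: 37.03
tool_pos: [0.4903, 0.3211, 0.1335]
tool_rot: [-3.089, -0.546, -0.025]
contact_force: [1.0, 0.1, 0.5]
opening: 0.0343
```

```bash
python3 -c "
from h import *
to(.5278,.0055,.06,8.3)"
```

```text
turn about z 0.205 then tool shift cm [-0.85 31.77  7.35] now [0.4903 0.3211 0.1335] yaw 20.05 op 0.0343
```

Request:
jog_arm([
  [0,0,0.103,0,0,0,0.4],
  [0,0,0.102,0,0,0,0.4],
  [0,0,0,-0.1,3.5,0,0.4],
  [0,0,0,-0.1,3.5,0,0.4],
  [0,0,0,-0.1,3.5,0,0.4],
  [0,0,0,-0.1,3.5,0,0.4],
  [0,0,0,0,3.5,0,0.4],
  [0,0,0,0,3.5,0,0.4],
  [0,0,0,0,3.5,0,0.4],
  [0,0,0,0,3.5,0,0.4],
  [0,0,0,0,3.6,0,0.4],
  [0,0,0,0,0,3,0.4],
])

```text
t: 38.03
tool_pos: [0.5333, -0.0007, 0.1006]
tool_rot: [3.128, 0.219, 0.024]
contact_force: [1.6, -0.3, 0.4]
opening: 0.0342
```

Request:
jog_arm([
  [0,0,0,0,0,3,0.4],
  [0,0,0,0,0,0,0.4],
  [0,0,0,0,0,0,0.4],
  [0,0,0,0,0,0,0.4],
])

```text
t: 38.37
tool_pos: [0.5277, 0.0054, 0.0645]
tool_rot: [3.133, 0.228, 0.003]
contact_force: [-0.1, 0.3, 0.1]
opening: 0.0341
```

```bash
python3 -c "
from h import *
im,dep,P=snap('wrist');bars(im,dep,P)
to(.5278,.0055,.0045,8.3)"
```

```text
bar rgb [239. 240. 239.] ctr [0.5279 0.0053] size [28.2 11. ] yaw 9.0 blk [-85.5  -0. ]
turn about z 0.001 then tool shift cm [-0.04 -0.01  6.07] now [0.5283 0.0054 0.0652] yaw 8.35 op 0.0342
```

Request:
jog_arm([
  [0,0,0,0,0,2.7,0.4],
  [0,0,0,0,0,2.2,0.4],
  [0,0,0,0,0,1.1,0.4],
  [0,0,0,0,0,0,0.4],
  [0,0,0,0,0,0,0],
  [0,0,0,0,0,0,0],
  [0,0,0,0,0,0,0],
  [0,0,0,0,0,0,0],
  [0,0,0,0,0,-1.5,0],
  [0,0,0,0,0,-3,0],
  [0,0,0,0,0,-3.5,0],
  [0,0,0,0,0,-3.5,0],
])

```text
t: 39.42
tool_pos: [0.5261, 0.0052, 0.1191]
tool_rot: [-3.133, -0.227, 0.001]
contact_force: [0.3, 0.5, 0.1]
opening: 0.0095
```

```bash
python3 -c "
from h import *
to(.3990,.3345,-.001,20.05)
im,dep,P=snap('wrist');bars(im,dep,P)"
```

```text
turn about z -0.205 then tool shift cm [ -0.65 -35.29  12.01] now [0.5261 0.0052 0.1191] yaw 8.29 op 0.0095
bar rgb [220. 161. 124.] ctr [ 0.4898 -0.0403] size [28.1 11.1] yaw 8.7 blk [-129.7  -39.9]
```

Request:
jog_arm([
  [0,0,-0.103,0,0,0,0],
  [0,0,-0.102,0,0,0,0],
  [0,0,0,0,-3.5,0,0],
  [0,0,0,0,-3.5,0,0],
  [0,0,0,0,-3.5,0,0],
  [0,0,0,0,-3.5,0,0],
  [0,0,0,0,-3.5,0,0],
  [0,0,0,0,-3.5,0,0],
  [0,0,0,-0.1,-3.5,0,0],
  [0,0,0,-0.2,-3.6,0,0],
  [0,0,0,-0.2,-3.6,0,0],
  [0,0,0,-0.2,-3.6,0,0],
])

```text
t: 40.47
tool_pos: [0.3985, 0.3361, 0.1185]
tool_rot: [-3.093, -0.546, -0.002]
contact_force: [1.6, -0.2, 0.2]
opening: 0.0093
```

Request:
jog_arm([
  [0,0,0,0,0,0,0],
  [0,0,0,0,0,3,0],
  [0,0,0,0,0,3,0],
  [0,0,0,0,0,0,0],
  [0,0,0,0,0,0,0],
  [0,0,0,0,0,0,0],
])

```text
t: 40.97
tool_pos: [0.4001, 0.3346, 0.0593]
tool_rot: [-3.093, -0.546, -0.003]
contact_force: [-0.3, 0.4, 0.5]
opening: 0.0094
```

```bash
python3 -c "
from h import *
to(.3990,.3345,-.001,20.05)
im,dep,P=snap('wrist','w12.png');tray(im,dep,P)"
```

```text
turn about z -0.001 then tool shift cm [-0.1  -0.03  6.03] now [0.4001 0.3346 0.0593] yaw 20.01 op 0.0094
tray [441.2 326.3] [158.5 120.4] 20.2
```

Request:
jog_arm([
  [0,0,0,-0.1,0,2.7,0],
  [0,0,0,0,0,2.2,0],
  [0,0,0,0,0,1.1,0],
  [0,0,0,0,0,0,0],
  [0,0,0,0,0,0,0.2],
  [0,0,0,0,0,0,0.25],
  [0,0,0,0,0,0,0.25],
  [0,0,0,0,0,-2,0.25],
  [0,0,0,0,0,-3.5,0.3],
  [0,0,0,0,0,-3.5,0.4],
  [0,0,0,0,0,-3,0.4],
  [0,0,0,0,0,0,0.4],
])

```text
t: 42.02
tool_pos: [0.4028, 0.337, 0.1272]
tool_rot: [-3.088, -0.546, -0.023]
contact_force: [0.9, 0.3, 0.8]
opening: 0.0344
```

```bash
python3 -c "
from h import *
to(.4897,-.0402,.06,8.2)"
```

```text
turn about z 0.207 then tool shift cm [ 3.22 38.58  6.72] now [0.4028 0.337  0.1272] yaw 20.05 op 0.0344
```

Request:
jog_arm([
  [0,0,0.104,0,0,0,0.4],
  [0,0,0.103,0,0,0,0.4],
  [0,0,0,0.3,3.5,0,0.4],
  [0,0,0,0.3,3.5,0,0.4],
  [0,0,0,0.3,3.5,0,0.4],
  [0,0,0,0.3,3.5,0,0.4],
  [0,0,0,0.3,3.5,0,0.4],
  [0,0,0,0.4,3.5,0,0.4],
  [0,0,0,0.4,3.5,0,0.4],
  [0,0,0,0.4,3.5,0,0.4],
  [0,0,0,0.4,3.5,0,0.4],
  [0,0,0,0.4,3.5,0,0.4],
])

```text
t: 43.02
tool_pos: [0.4832, -0.0092, 0.1188]
tool_rot: [3.133, 0.224, 0.003]
contact_force: [-0.4, -0.2, 0.6]
opening: 0.0344
```

Request:
jog_arm([
  [0,0,0,0,3.4,0,0.4],
  [0,0,0,0,0,3,0.4],
  [0,0,0,0,0,3,0.4],
  [0,0,0,0,0,0,0.4],
  [0,0,0,0,0,0,0.4],
  [0,0,0,0,0,0,0.4],
])

```text
t: 43.52
tool_pos: [0.4884, -0.041, 0.0594]
tool_rot: [3.133, 0.225, 0.003]
contact_force: [-0.5, -0.0, 0.2]
opening: 0.0339
```

```bash
python3 -c "
from h import *
im,dep,P=snap('wrist');bars(im,dep,P)
to(.4897,-.0402,.0045,8.2)"
```

```text
bar rgb [227. 169. 130.] ctr [ 0.4895 -0.0403] size [28.6 10.7] yaw 8.6 blk [-130.   -39.8]
turn about z 0.000 then tool shift cm [ 0.08 -0.07  5.56] now [ 0.489  -0.041   0.0601] yaw 8.22 op 0.034
```

Request:
jog_arm([
  [0,0,0,0,0,2.5,0.4],
  [0,0,0,0,0,1.9,0.4],
  [0,0,0,0,0,1.1,0.4],
  [0,0,0,0,0,0,0.4],
  [0,0,0,0,0,0,0],
  [0,0,0,0,0,0,0],
  [0,0,0,0,0,0,0],
  [0,0,0,0,0,0,0],
  [0,0,0,0,0,-1.5,0],
  [0,0,0,0,0,-3,0],
  [0,0,0,0,0,-3.5,0],
  [0,0,0,0,0,-3.5,0],
])

```text
t: 44.57
tool_pos: [0.4867, -0.0409, 0.1189]
tool_rot: [-3.133, -0.224, 0.002]
contact_force: [1.0, -0.1, -0.1]
opening: 0.0096
```

```bash
python3 -c "
from h import *
to(.4140,.2931,-.001,20.05)
im,dep,P=snap('wrist');bars(im,dep,P)"
```

```text
turn about z -0.207 then tool shift cm [  4.62 -33.87  11.99] now [ 0.4867 -0.0409  0.1189] yaw 8.18 op 0.0096
```

Request:
jog_arm([
  [0,0,-0.104,0,0,0,0],
  [0,0,-0.103,0,0,0,0],
  [0,0,0,0.4,-3.4,0,0],
  [0,0,0,0.4,-3.4,0,0],
  [0,0,0,0.4,-3.4,0,0],
  [0,0,0,0.4,-3.4,0,0],
  [0,0,0,0.4,-3.4,0,0],
  [0,0,0,0.4,-3.4,0,0],
  [0,0,0,0.5,-3.4,0,0],
  [0,0,0,0.5,-3.4,0,0],
  [0,0,0,0.5,-3.4,0,0],
  [0,0,0,0.5,-3.3,0,0],
])

```text
t: 45.62
tool_pos: [0.4121, 0.2943, 0.1183]
tool_rot: [-3.093, -0.547, -0.002]
contact_force: [1.1, 0.6, -0.2]
opening: 0.0097
```

Request:
jog_arm([
  [0,0,0,0,0,0,0],
  [0,0,0,0,0,3,0],
  [0,0,0,0,0,3,0],
  [0,0,0,0,0,0,0],
  [0,0,0,0,0,0,0],
  [0,0,0,0,0,0,0],
])

```text
t: 46.12
tool_pos: [0.4135, 0.2926, 0.0592]
tool_rot: [-3.093, -0.546, -0.002]
contact_force: [-0.1, -0.8, -0.3]
opening: 0.0097
```

```bash
python3 -c "
from h import *
to(.4140,.2931,-.001,20.05)
im,dep,P=snap('wrist','w13.png');tray(im,dep,P)"
```

```text
turn about z -0.001 then tool shift cm [ 0.06 -0.03  6.02] now [0.4135 0.2926 0.0592] yaw 20.01 op 0.0097
tray [439.9 326. ] [157.4 120.8] 20.0
```

Place it, rise clear and back away towards the robot, then check the scene.

Request:
jog_arm([
  [0,0,0,0,0,2.7,0],
  [0,0,0,0,0,2.2,0],
  [0,0,0,0,0,1.1,0],
  [0,0,0,0,0,0,0],
  [0,0,0,0,0,0,0.2],
  [0,0,0,0,0,0,0.25],
  [0,0,0,0,0,0,0.25],
  [0,0,0,0,0,-2,0.25],
  [0,0,0,0,0,-3.5,0.25],
  [0,0,0,0,0,-3.5,0.25],
  [0,0,0,0,0,-3.5,0.25],
  [0,0,0,0,0,-3.5,0.25],
])

```text
t: 47.17
tool_pos: [0.4127, 0.2926, 0.1607]
tool_rot: [-3.093, -0.547, -0.003]
contact_force: [0.5, 0.1, -0.2]
opening: 0.0214
```

Request:
jog_arm([
  [0,0,0,0,0,-3.5,0.25],
  [0,0,0,0,0,-3.5,0.25],
  [0,0,0,-1,1,-2,0.25],
  [0,0,0,0,3,0,0.25],
  [0,0,0,0,3,0,0.25],
  [0,0,0,0,3,0,0.25],
  [0,0,0,0,0,0,0.25],
  [0,0,0,0,0,0,0.25],
  [0,0,0,0,0,0,0.25],
  [0,0,0,0,0,0,0.25],
])

```text
t: 48.0
tool_pos: [0.4373, 0.1959, 0.2482]
tool_rot: [-3.093, -0.548, -0.001]
contact_force: [0.5, 0.2, 0.4]
opening: 0.0211
```

Run:
```python
from h import *
st();a=snap('wrist')[0];T=snap('top');S=snap('side')
c=np.hstack([a[:,:,::-1],S[0][:,:,::-1]]);c=cv2.resize(c,(800,300));d=cv2.resize(T[0][60:300,40:480,::-1],(550,300))
cv2.imwrite('pics/fin.png',np.vstack([c,np.hstack([d,np.zeros((300,250,3),np.uint8)])]))
f=np.load('top0.npz')['im'];df=np.abs(f.astype(int)-T[0]).max(2);cv2.imwrite('pics/diff.png',(df>40)*255)
```

```text
t 48.0 blk tool [-148.2  201.5] tip x -104.9 z 147.2 yaw 20.11 tilt [ 0.     0.001 -1.   ] F [0.5 0.2 0.4] op 0.0211[ WARN:0@1.434] global loadsave.cpp:1063 imwrite_ Unsupported depth image for selected encoder is fallbacked to CV_8U.
```

View pics/fin.png

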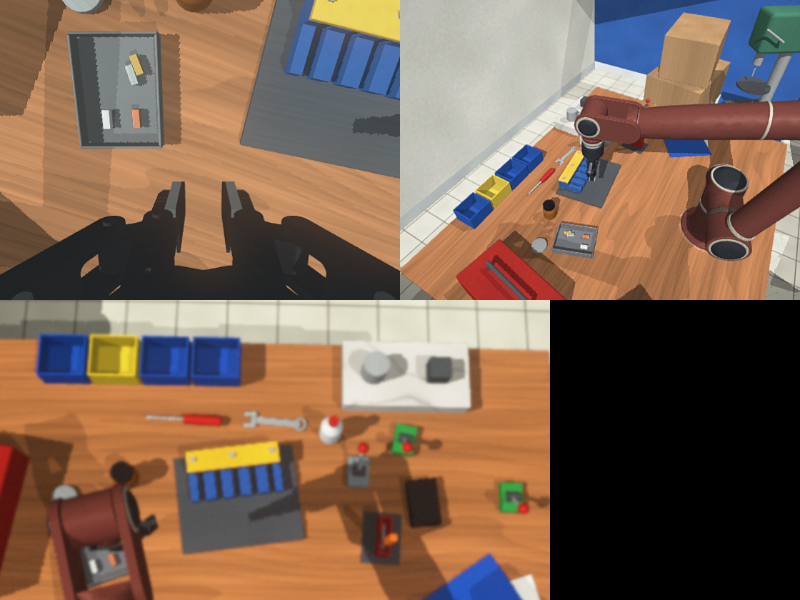

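All four bars are in the tray, and the lever, pick and bystanders are in place. Steel and brass lie close together, so I'll check the bar heights.

Run:
```python
from h import *
im,dep,P=snap('wrist','w14.png',crop=(80,30,240,220),scale=3)
v,u=np.mgrid[0:420,0:560];D=dpts(P,np.c_[u.ravel(),v.ravel()],dep)
c,s=np.cos(.35),np.sin(.35);d=D[:,:2]-[.4422,.3268];L=np.c_[d[:,0]*c+d[:,1]*s,-d[:,0]*s+d[:,1]*c]
m=((abs(L[:,0])<.073)&(abs(L[:,1])<.053)&(D[:,2]>.01)&(D[:,2]<.06)&(dep.ravel()>0)).reshape(dep.shape).astype(np.uint8)
n,l,st_,cc=cv2.connectedComponentsWithStats(m)
for i in range(1,n):
    if st_[i,4]>30:
        k=l.ravel()==i;print(st_[i,4],(L[k].mean(0)*1000).round(1),'z',np.percentile(D[k,2],[5,50,95]).round(4))
tray(im,dep,P)
```

```text
699 [ 30.5 -24.3] z [0.0138 0.0163 0.0176]
312 [-37.6 -23.1] z [0.0132 0.0159 0.0172]
318 [-39.   21.1] z [0.0118 0.016  0.0174]
tray [441.7 326.6] [160.2 120.9] 20.2
```

View pics/w14.png

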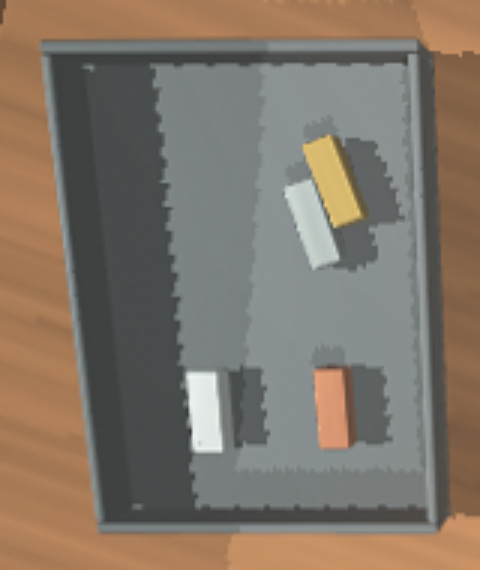

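All four bars lie flat, with tops at z≈0.016, and the tray has not moved. Handing in.

```bash
python3 -c "
from station import ctrl
print(ctrl.finish_job())"
```

```text
the job is handed in; nothing more can be done
None
```

The job is done and handed in at about 48 s. The lever is off, the pick is back in its holder, and all the bar halves are in the grey tray.

- **Lever:** I pushed the red lever over until it met a 20 N stop. The knob's travel in the side view matches the full swing.
- **Bars:** Four were present: brass, steel, white and copper. The fifth channel was empty, and there was no green bar. I dragged all four onto the apron with the hook only.
- **Pick:** It stands upright in its holder at its starting height.
- **Last checks:** All four bars lie flat in the tray, with their tops at about 16 mm, and the tray is where it was. The bystanders I could see looked undisturbed. The arm partly hid the jar and disc from above, but both looked in place in the side view.

**Things that disagreed:**
- **Fingertip offset:** The cameras showed the closed fingertips about 12 mm behind the reported TCP, not 22 mm ahead of it as stated. My first push therefore passed over the lever without moving it. I used the measured offset from then on.
- **Steel bar:** It was not where I laid it in the tray. It ended up turned and resting against the brass bar, still flat. I did not see it happen; the announced knock or my placing of the brass bar could have done it.

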